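Change over the chucks behind the drying doll tops

ROBOT

A 6-joint arm with a two-finger parallel gripper is mounted at the origin on the work surface. World frame = base frame: x ahead of the robot, y to its left, z up, the work surface at z = 0. Lengths are in m, angles in rad, forces in N, time in s.
With the tool pointing down it reaches from about 0.25 to 0.8 m from the base axis. Payload 3.9 kg.
Tool frame: the origin (TCP) lies at the very end of the fingers, on their centre line; the grasp point (between the pads) lies 19 mm behind it (robot.pinch_z is the distance from the TCP to the grasp point, in m); z points along the fingers, y is the line along which they close (so a half turn about z gives the same grasp; the last joint's range is limited). The gripper opens to 85 mm and grips with 20 to 120 N. Pads are 22 mm wide; open, the fingers measure 114 mm over their backs; the gripper's body (76 mm by 85 mm) begins 54 mm behind the grasp point. The pads swing forward as they close: fully open they stand 13 mm farther back than shut.
Start: joints at [1.263, 0.26, -0.138, 1.173, 0, 1.571], TCP at [0.159, 0.5, 0.231] pointing down, gripper open.
Joint ranges: [-2.78, 2.78], [-0.83, 1.72], [-1.28, 1.37], [-1.9, 2.12], [-1.57, 1.48], [-3.14, 3.14]. Speed limits (rad/s): [2.57, 2.57, 3.14, 3.14, 3.14, 3.14].

INTERFACE

Orientations are given as [roll, pitch, yaw] about the fixed x, y, z axes, in that order (R = Rz(yaw) Ry(pitch) Rx(roll)).
In Python, from bench import robot gives the robot as it stands.
- The arm moves only by the tool apply_moves, never from a script. Its argument "deltas" is a list that holds one entry, the list of rows, each a list of 7 numbers: the shift along the tool's x, y, z scaled (see below), then the turn, a rotation vector about the tool's x, y, z scaled (see below), then the gripper's target within -1 to 1 (fully open at 1, half-way at 0, shut at -1). In form: [[[x, y, z, wx, wy, wz, jaw], ...]]. A call has exactly 5 rows; each row is the pose to reach, as a shift and turn from the pose commanded when the call began, along the tool's axes at that moment, turning the shorter way round; what a row does not reach only later rows make up. The controller multiplies each number of a shift by 50 cm and each number of a turn by pi rad. A row lasts 1/12 s, in which the tool goes at most 41.7 mm and 7.16 degrees, less where a joint would pass 70% of its speed; a pose out of reach is approached as far as the arm can. A call with a number of a shift or a turn outside -1 to 1 is refused whole. A call with a gripper value outside its range is refused whole. The fingers move at their own pace and stop on an object; the grip force is fixed at half the most. Time passes only in rows, so rows that repeat a pose let the fingers close, or fill a call up. It gives the time, the measured TCP pose, the force, the opening and the grip force at its end, in the units of the state.
- robot.state(): the state, without advancing time (a new reading comes with each control period).
- robot.get_image(name): name is "scene" or "top"; returns a dict with "color" (384x512x3 uint8, blue, green, red), "range_z" (384x512 float32, m along the optical axis (not along the pixel's ray), 0 where there is no reading), "K" (3x3 intrinsics, pixels), "world_from_camera" (4x4, takes a point from camera to world coordinates). Camera axes: x right, y up, looking along -z (the intrinsics and any distortion apply to the point x, -y, -z); pixel columns grow to the right and rows downward; lengths in m; the calibration is good to about 2 mm. A picture is of the moment at which its call begins.
- robot.hand_in(): hands the job in; it is judged then, once.
Trained networks look in a picture, given as the dict that the camera call returned (one of the last four; its "shot" number tells which), for a name from the list of things; names that differ only in an ending like _2 or _b are one class to them, and where a whole thing is asked for, a point or a joint stands for the part that bears it (a point fixed in the world has none). Each returns a list of dicts, best first, with "p" (0 to 1); they miss things now and then, are a little off and sometimes report something else, mostly with a low value. They report only what shows in the picture. A call takes as long as a camera call. They do not tell look-alikes from the thing itself.
- robot.recognise(picture, name): "location" ([row, column] in pixels, amid what is visible of it).
The state is a dict: "time_s": time; "joints": joint angles; "qvel": joint speeds; "tau": joint torques, N m; "position": TCP position; "tool_rot": TCP orientation; "ft_force": force on the tool from outside, world axes, zero at the start; "torque": the same for the moment, N m; "width": finger opening in m; "finger_force": force on a finger pad.
Only numpy, scipy, OpenCV 4.12 (cv2) and the standard library are available. Lean on these libraries where they do the work, as an engineer would, in place of code of your own. Each camera call takes 0.05 s, during which the arm holds its last target. There are 200 camera calls.

TASK

Change over the lathe chucks: first lift both doll tops off their drying stands and stand them in the side tray out of the way, then take the nose chuck from the bay behind them and stand it in the middle of the round rubber pad, and put the cup chuck in the bay in its place. Finish by putting each doll top back on its own stand, seated over the peg. Keep the doll tops upright throughout, and do not knock over the crock.

Things in the scene. Friction and masses are not known exactly. Their poses are not given: they have to be found in the camera images.
- large_top: larger birch doll top (head half of a nesting doll), hollow, open below, 90 mm high, rim 66 mm across outside, 58 inside, hollow 33 deep. Origin: centre of the rim (underside); z up. Narrows to a 38 mm neck at 50 mm; the head is an upright cylinder 43 mm across from 57 to 76 mm above the rim, domed above: grip it there. 85 g. Starts on large_stand.
- small_top: smaller birch doll top of the same kind, 75 mm high, rim 52 mm across outside, 44 inside, hollow 27 deep. Origin: centre of the rim (underside); z up. Neck 31 mm across at 42 mm; the head is an upright cylinder 36 mm across from 48 to 64 mm above the rim, domed above: grip it there. 55 g. Starts on small_stand, beside the larger one.
- large_stand: fixed drying stand of large_top: a turned beech pedestal, foot 62 mm across, round platform 72 mm across with its top 45 mm above the bench, on it a tapered centring peg 26 mm across and 15 mm high. Origin: centre of the underside, z up. The doll top belongs with its rim flat on the platform, 45 mm above this origin, the peg inside it.
- small_stand: fixed drying stand of small_top: same shape, foot 52 mm, platform 58 mm across with its top 45 mm above the bench, peg 18 mm across and 15 mm high. Origin: centre of the underside. The two stands are side by side, centres 72 mm apart; which of them is left or right varies.
- chuck_bay: fixed plywood bay for one chuck. Origin: underside, middle of the pocket, where the chuck belongs; its open -x side faces the stands (centres at x -90, y +36 and -36 mm in its frame). Floor 6 mm thick; side walls 34 mm high, inner faces at y +38 and -38, from x -22 to +43 mm; back stop 14 mm high at x +39. Grip a chuck in it with one finger in front and one behind (along the bay's x).
- nose_chuck: chuck with a solid nose: steel back plate 58 mm across, 14 mm thick, underneath; on it a plain beech cylinder 41 mm across up to 46 mm height, tapered from there to its end at 54 mm. Origin: centre of the plate's underside; z up. 340 g. Starts in chuck_bay.
- cup_chuck: hollow cup chuck: the same steel back plate, 58 mm across, 14 mm thick, underneath; on it a straight-sided beech cup 55 mm across outside up to 52 mm height, 44 mm across inside, 32 mm deep, open upwards. Origin: centre of the plate's underside; z up. 360 g. Starts on the open bench.
- pad: fixed round black rubber pad 80 mm across and 5 mm thick lying on the bench. Origin: centre of its underside.
- side_tray: fixed plywood tray, 160 mm (its x) by 260 mm (its y) outside, walls 6 mm thick and 18 mm high, floor 6 mm thick. Origin: centre of its underside. Empty at the start; room for both doll tops side by side along its y.
- crock: stoneware crock full of dowel plugs, 104 mm across and about 105 mm high, loose on the bench. Origin: centre of the underside; z up. Not to be knocked over. Other, lower clutter (below 90 mm) lies about the bench; taller equipment stands along its back and sides.
There are look-alikes about, which are no part of the job. Leave any pink or red look-alike of the nose_chuck alone.

How it is judged:
By the outcome, as a careful person would: the job done as asked, in the order asked, and still so for the second after the job is handed in, with the robot touching nothing.
It also fails if it takes over 141 s, if anything falls off the work surface, if the arm or the gripper's body presses on something with over 40 N, if the wrist force passes 120 N, or if a joint passes its speed limit or range.

## Working session

There is one attempt and no reset: what is moved stays moved. The work goes in short steps, Python scripts to look and compute and a tool call to move; the robot and the scene stay as the last step left them, time stands still between calls to the robot, and variables do not carry over. Pictures are saved under pics/ and viewed, at most 14 in all, crops included, and the job is handed in when it is done.

Besides the shell and the picture viewer there is one more tool, called after "Request:" as a command line: name --argument value ..., lists and objects as JSON in quotes. apply_moves: Moves the arm, as the interface text tells. Its arguments: {"type":"object","properties":{"deltas":{"type":"array","items":{"type":"array","items":{"type":"array","items":{"type":"number"}}}}},"required":["deltas"]}

```bash
mkdir -p pics; ls
cat > h.py <<'E'
import numpy as np, cv2
from bench import robot
def world(im):
    d=im["range_z"].astype(float);K=im["K"];h,w=d.shape
    v,u=np.mgrid[:h,:w]
    P=np.stack([(u-K[0,2])/K[0,0]*d,-(v-K[1,2])/K[1,1]*d,-d],-1)
    T=np.array(im["world_from_camera"]);W=P@T[:3,:3].T+T[:3,3];W[d==0]=np.nan
    return W
E
python3 - <<'E'
from h import *
s=robot.state();print({k:np.round(v,3).tolist() for k,v in s.items()})
names="large_top small_top large_stand small_stand chuck_bay nose_chuck cup_chuck pad side_tray crock".split()
for c in ("scene","top"):
    im=robot.get_image(c);W=world(im);np.savez(c+".npz",W=W,color=im["color"])
    cv2.imwrite(f"pics/{c}0.png",im["color"])
    for n in names:
        for r in robot.recognise(im,n)[:4]:
            a,b=map(int,r["location"]);print(c,n,round(r["p"],2),a,b,np.round(W[a,b],3))
E
```

```text
pics
{'time_s': 0.0, 'joints': [1.263, 0.261, -0.139, 1.173, 0.0, 1.571], 'qvel': [0.0, -0.0, 0.0, -0.001, -0.0, 0.001], 'tau': [0.001, -40.568, 25.392, 0.019, 0.0, 0.0], 'position': [0.159, 0.5, 0.23], 'tool_rot': [-3.14, -0.0, 2.834], 'ft_force': [0.348, 0.197, -0.676], 'torque': [-0.035, -0.0, 0.057], 'finger_force': 0.0, 'width': 0.086}
scene large_top 0.87 193 207 [ 0.566 -0.118  0.092]
scene small_top 0.58 190 242 [ 0.575 -0.035  0.084]
scene large_stand 0.66 217 216 [ 0.563 -0.099  0.016]
scene small_stand 0.63 208 241 [ 0.587 -0.043  0.041]
scene chuck_bay 0.78 243 246 [ 0.672 -0.068  0.008]
scene nose_chuck 0.77 212 283 [0.637 0.043 0.037]
scene nose_chuck 0.66 231 236 [ 0.663 -0.087  0.042]
scene nose_chuck 0.56 241 303 [0.746 0.035 0.035]
scene cup_chuck 0.78 162 334 [0.492 0.281 0.042]
scene pad 0.61 172 274 [0.416 0.131 0.005]
scene side_tray 0.94 213 122 [ 0.438 -0.302  0.005]
scene crock 0.61 263 109 [nan nan nan]
top large_top 0.62 206 291 [ 0.54  -0.097  0.134]
top small_top 0.63 201 265 [ 0.555 -0.031  0.12 ]
top chuck_bay 0.68 172 270 [ 0.655 -0.049  0.005]
top nose_chuck 0.88 181 232 [0.621 0.06  0.052]
top nose_chuck 0.61 175 277 [ 0.635 -0.067  0.058]
top nose_chuck 0.51 148 241 [0.716 0.034 0.05 ]
top cup_chuck 0.96 235 144 [0.472 0.313 0.022]
top pad 0.78 253 208 [0.42  0.132 0.003]
top pad 0.49 161 380 [ 0.667 -0.347  0.08 ]
top side_tray 0.69 240 360 [ 0.454 -0.305  0.002]
top crock 0.94 163 380 [nan nan nan]
top crock 0.22 205 290 [ 0.543 -0.094  0.137]
```

Run:
```python
import cv2
a=cv2.imread("pics/top0.png");b=cv2.imread("pics/scene0.png")
cv2.imwrite("pics/top_c.png",cv2.resize(a[110:300,110:420],(800,490),interpolation=cv2.INTER_CUBIC))
cv2.imwrite("pics/scene_c.png",cv2.resize(b[130:330,60:380],(800,500),interpolation=cv2.INTER_CUBIC))
```

```text
(no output)
```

View pics/top_c.png

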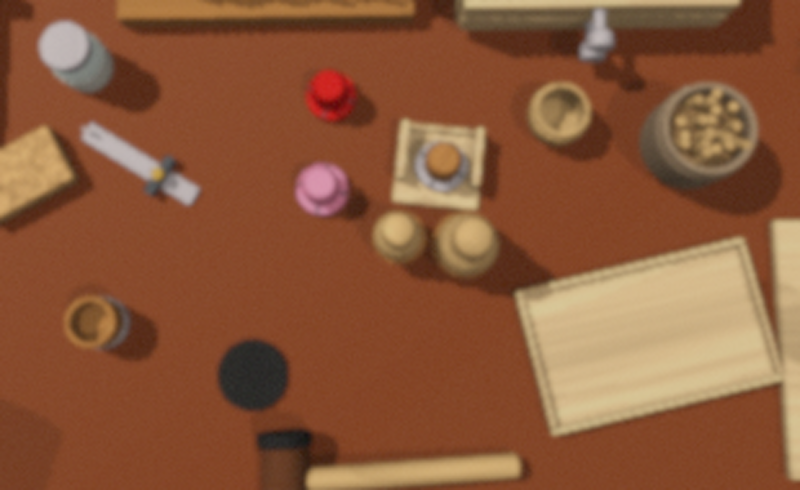

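View pics/scene_c.png

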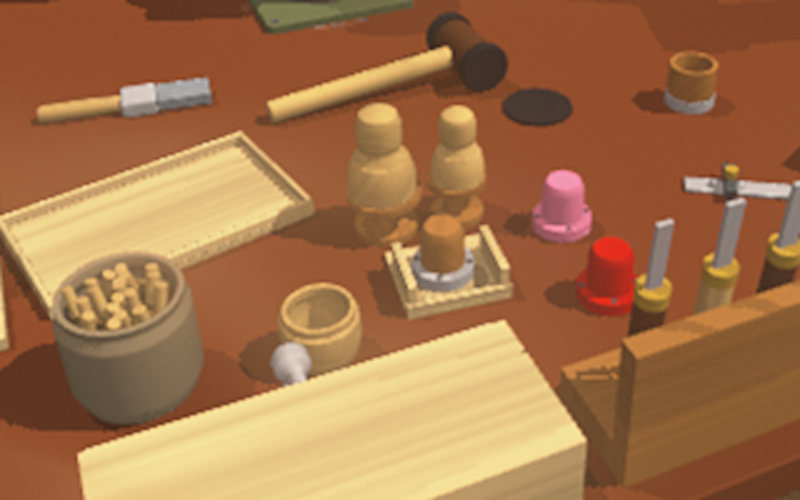

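View pics/scene0.png

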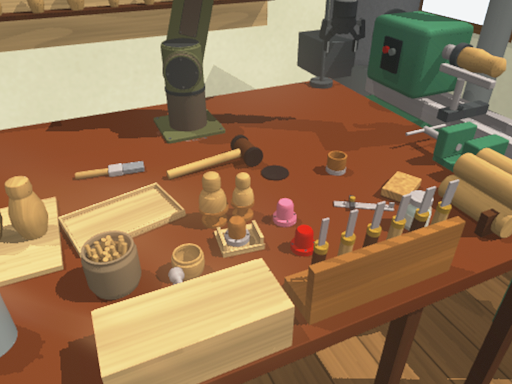

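The top picture shows the following:
- **Doll tops:** the large one is at about (206,291) and the small one at (201,265).
- **Bay:** it sits behind the doll tops, with the brown nose chuck at (172,280). Nose-chuck look-alikes are the pink one at (181,232) and the red one at (148,241).
- **Cup chuck:** the one with the steel plate is at (235,144). Its look-alike is a plain wooden bowl at about (152,328).
- **Doll look-alike:** one doll is at the far left of the scene picture, at about (205,28).

I choose the brown nose chuck in the bay and the steel-plated cup, and measure them now.

```bash
cat > fit.py <<'E'
from h import *
from scipy.optimize import least_squares
def pts(files=("scene.npz","top.npz")):
    return [np.load(f)["W"].reshape(-1,3) for f in files]
def circ(P,c0,r,zb,R=None):
    R=R or r+.012
    m=(P[:,2]>zb[0])&(P[:,2]<zb[1])&(np.hypot(*(P[:,:2]-c0).T)<R)
    Q=P[m]
    if len(Q)<6:return None,len(Q),0
    s=least_squares(lambda c:np.hypot(*(Q[:,:2]-c).T)-r,c0,loss="soft_l1",f_scale=.002)
    return s.x,len(Q),np.sqrt(np.mean(np.abs(s.fun)**2))
E
python3 - <<'E'
from fit import *
A=pts()
J={"ltop":((.555,-.105),.0215,(.104,.120)),"ltoprim":((.555,-.105),.033,(.047,.056)),"stop":((.57,-.033),.018,(.095,.108)),"stoprim":((.57,-.033),.026,(.047,.053)),
"nose":((.645,-.07),.0205,(.025,.048)),"cup":((.48,.3),.0275,(.018,.05)),"bowl":((.70,-.22),.03,(.01,.05)),"crock":((.667,-.35),.052,(.02,.095))}
for n,(c,r,z) in J.items():
    for k,P in enumerate(A+[np.vstack(A)]):
        x,m,e=circ(P,np.array(c),r,z,r+.025); 
        if x is not None: x,m,e=circ(P,x,r,z); print(n,"STB"[k],m,None if x is None else np.round(x,4),np.round(e,4))
# planes: top view pad, tray, bay via color/height
t=np.load("top.npz");W=t["W"];C=t["color"].astype(int)
dark=(C.sum(2)<130)&(np.hypot(W[...,0]-.42,W[...,1]-.132)<.06)&(W[...,2]<.02)
(u,v),r=cv2.minEnclosingCircle(W[dark][:,:2].astype(np.float32)*1000);print("pad",W[dark].mean(0).round(4),u,v,r)
light=(C[...,1]>110)&(W[...,2]<.03)&(np.abs(W[...,0]-.45)<.14)&(np.abs(W[...,1]+.30)<.16)
n,l,st,ce=cv2.connectedComponentsWithStats(light.astype(np.uint8));k=l[240,360]
print("tray",cv2.minAreaRect((W[l==k][:,:2]*1000).astype(np.float32)))
for k,P in enumerate(A):
  for zb in ((.02,.038),(.003,.0095)):
    Q=P[(P[:,2]>zb[0])&(P[:,2]<zb[1])&(abs(P[:,0]-.65)<.07)&(abs(P[:,1]+.065)<.065)&(np.hypot(P[:,0]-.645,P[:,1]+.07)>.031)&(P[:,0]>.615)]
    if len(Q)>5: print("bay",k,zb,len(Q),cv2.minAreaRect((Q[:,:2]*1000).astype(np.float32)))
t=np.load("top.npz")["W"]
sub=t[158:192,262:300]; print(np.round(sub[::4,::3,2]*1000).tolist())
E
```

```text
ltop S 106 [ 0.5508 -0.1031] 0.0013
ltop T 12 [ 0.5522 -0.1026] 0.0003
ltop B 118 [ 0.5509 -0.1031] 0.0012
ltoprim S 88 [ 0.5508 -0.1028] 0.0014
ltoprim T 16 [ 0.5528 -0.1016] 0.0033
ltoprim B 104 [ 0.5511 -0.1025] 0.002
stop S 70 [ 0.5607 -0.0285] 0.001
stop T 7 [ 0.5313 -0.0153] 0.0021
stop B 77 [ 0.5609 -0.0286] 0.001
stoprim S 45 [ 0.5606 -0.0289] 0.0016
stoprim T 17 [ 0.562 -0.03 ] 0.0055
stoprim B 60 [ 0.5608 -0.0288] 0.0023
nose S 149 [ 0.6447 -0.0797] 0.0011
nose T 63 [ 0.6512 -0.0513] 0.0058
nose B 201 [ 0.6554 -0.0561] 0.0074
cup S 273 [0.4725 0.3013] 0.0031
cup T 257 [0.4717 0.2949] 0.0095
cup B 530 [0.4715 0.2984] 0.0074
bowl S 675 [ 0.7012 -0.2103] 0.0017
bowl T 242 [ 0.697  -0.2075] 0.0071
bowl B 917 [ 0.7007 -0.2091] 0.0044
crock S 2331 [ 0.6659 -0.3537] 0.0119
crock T 931 [ 0.6674 -0.3537] 0.0178
crock B 3262 [ 0.6661 -0.3538] 0.0138
pad [0.4136 0.1311 0.0054] 413.83251953125 131.8571319580078 34.776878356933594
tray ((446.33221435546875, -310.45361328125), (271.70233154296875, 299.5209045410156), 0.26270386576652527)
bay 0 (0.02, 0.038) 259 ((658.353271484375, -78.05
[... 410 characters left out ...]
103.4413070678711), 89.18317413330078)
[[2.0, 14.0, 15.0, 15.0, 1.0, -1.0, -1.0, 0.0, -1.0, 2.0, 3.0, 3.0, 1.0], [3.0, 35.0, 6.0, 8.0, 5.0, 5.0, 7.0, 6.0, 7.0, 9.0, 15.0, 34.0, -1.0], [2.0, 34.0, 5.0, 5.0, 9.0, 51.0, 62.0, 61.0, 19.0, 9.0, 11.0, 37.0, 1.0], [-0.0, 33.0, 3.0, 5.0, 20.0, 61.0, 62.0, 59.0, 61.0, 20.0, 9.0, 33.0, -0.0], [-1.0, 34.0, 9.0, 20.0, 37.0, 61.0, 57.0, 62.0, 63.0, 25.0, 5.0, 32.0, -1.0], [2.0, 37.0, 7.0, 11.0, 19.0, 45.0, 54.0, nan, 27.0, 18.0, 16.0, nan, -1.0], [5.0, 7.0, 7.0, 9.0, 10.0, 22.0, 23.0, 19.0, 22.0, 7.0, 21.0, 4.0, 0.0], [7.0, 7.0, 7.0, 8.0, 6.0, 6.0, 4.0, 7.0, 10.0, 5.0, 5.0, 2.0, -2.0], [2.0, 0.0, 0.0, 2.0, -1.0, -1.0, 1.0, 3.0, 4.0, 9.0, 8.0, -0.0, 2.0]]
```

The brown nose chuck stands in the bay at about (.645,-.077), and the bay yaw is about -7°. The two stand fits agree with this, and the chuck with the bay. I start moving toward the large top.

Request:
apply_moves --deltas '[[[-0.062, -0.05, 0, 0, 0, 0.038, 1], [-0.124, -0.1, 0, 0, 0, 0.076, 1], [-0.186, -0.15, 0, 0, 0, 0.114, 1], [-0.248, -0.2, 0, 0, 0, 0.152, 1], [-0.31, -0.254, 0, 0, 0, 0.19, 1]]]'

```text
time_s: 1.52
position: [0.269, 0.3311, 0.2314]
tool_rot: [3.141, -0.0, 2.232]
ft_force: [0.7, -0.1, 0.1]
width: 0.0853
finger_force: 0.0
```

```bash
cat > go.py <<'E'
from h import *
import sys
from scipy.spatial.transform import Rotation as Ro
def go(p,yaw=1.449,s=None):
    "scaled shift & turn from present pose to p, tool down at yaw"
    s=s or robot.state();R=Ro.from_euler("xyz",s["tool_rot"])
    T=Ro.from_euler("xyz",[np.pi,0,yaw])
    d=R.inv().apply(np.array(p)-s["position"])/.5;w=(R.inv()*T).as_rotvec()/np.pi
    return np.round(np.r_[d,w],4).tolist()
if __name__=="__main__":
    a=list(map(float,sys.argv[1:]));s=robot.state()
    print(s["time_s"],np.round(s["position"],4),np.round(s["tool_rot"],3),round(s["width"],4),np.round(s["ft_force"],1));print(go(a[:3],*(a[3:4])))
E
python3 go.py .5512 -.102 .23
python3 - <<'E'
from h import *
print(robot.pinch_z)
t=np.load("top.npz");W=t["W"];C=t["color"].astype(int)
m=((C[...,1]>C[...,2]*.72)&(C[...,2]>120)&(np.hypot(W[...,0]-.45,W[...,1]+.305)<.17)&(W[...,2]<.03)).astype(np.uint8)
m=cv2.morphologyEx(m,cv2.MORPH_OPEN,np.ones((3,3)))
n,l,st,ce=cv2.connectedComponentsWithStats(m);k=l[240,360]
print(cv2.minAreaRect((W[(l==k)][:,:2]*1000).astype(np.float32)),(l==k).sum())
E
```

```text
1.5167 [0.269  0.3311 0.2314] [ 3.141 -0.     2.232] 0.0853 [ 0.7 -0.1  0.1]
[-1.0303, -0.0866, 0.0027, 0.0003, -0.0001, 0.2493]
0.0187
((440.3004150390625, -326.7830810546875), (205.14051818847656, 300.29766845703125), 12.744312286376953) 5979
```

Request:
apply_moves --deltas '[[[-0.08, -0.007, 0, 0, 0, 0.038, 1], [-0.16, -0.014, 0, 0, 0, 0.076, 1], [-0.24, -0.021, 0, 0, 0, 0.114, 1], [-0.32, -0.028, 0, 0, 0, 0.152, 1], [-0.4, -0.034, 0, 0, 0, 0.19, 1]]]'

```text
time_s: 1.93
position: [0.3791, 0.1628, 0.2316]
tool_rot: [3.141, -0.0, 1.634]
ft_force: [0.5, 0.0, 0.4]
width: 0.0854
finger_force: 0.0
```

```bash
python3 go.py .5512 -.102 .18
```

```text
1.9333 [0.3791 0.1628 0.2316] [ 3.141 -0.     1.634] 0.0854 [0.5 0.  0.4]
[-0.5503, 0.3098, 0.1033, 0.0003, -0.0001, 0.059]
```

Request:
apply_moves --deltas '[[[-0.065, 0.037, 0, 0, 0, 0.012, 1], [-0.13, 0.074, 0, 0, 0, 0.024, 1], [-0.195, 0.11, 0, 0, 0, 0.036, 1], [-0.26, 0.146, 0, 0, 0, 0.048, 1], [-0.325, 0.183, 0, 0, 0, 0.059, 1]]]'

```text
time_s: 2.35
position: [0.4817, 0.0069, 0.2315]
tool_rot: [3.141, -0.0, 1.452]
ft_force: [-0.0, 0.9, -0.2]
width: 0.0857
finger_force: 0.0
```

```bash
python3 go.py .5512 -.102 .18
```

```text
2.35 [0.4817 0.0069 0.2315] [ 3.141 -0.     1.452] 0.0857 [-0.   0.9 -0.2]
[-0.1999, 0.1637, 0.103, 0.0001, -0.0001, 0.0011]
```

Request:
apply_moves --deltas '[[[-0.05, 0.041, 0.02, 0, 0, 0, 1], [-0.1, 0.082, 0.04, 0, 0, 0, 1], [-0.15, 0.123, 0.07, 0, 0, 0, 1], [-0.2, 0.164, 0.103, 0, 0, 0.001, 1], [-0.2, 0.164, 0.103, 0, 0, 0.001, 1]]]'

```text
time_s: 2.77
position: [0.5525, -0.1044, 0.1764]
tool_rot: [-3.14, 0.002, 1.447]
ft_force: [-0.3, 0.4, -1.1]
width: 0.0853
finger_force: 0.0
```

```bash
python3 go.py .5512 -.102 .09
python3 - <<'E'
from fit import *
im=robot.get_image("scene");W=world(im);cv2.imwrite("pics/s1.png",cv2.resize(im["color"][130:280,130:330],(800,600)))
P=W.reshape(-1,3)
print(circ(P,np.array([.551,-.103]),.0215,(.104,.120)),circ(P,np.array([.5607,-.0287]),.018,(.095,.108)))
im=robot.get_image("scene");Q=world(im).reshape(-1,3)
for P in (P,Q): # fingers
  m=(P[:,2]>.175)&(P[:,2]<.2)&(abs(P[:,0]-.55)<.08)&(abs(P[:,1]+.1)<.06);print(m.sum(),P[m].min(0),P[m].max(0))
E
```

```text
2.7667 [ 0.5525 -0.1044  0.1764] [-3.140e+00  2.000e-03  1.447e+00] 0.0853 [-0.3  0.4 -1.1]
[0.0049, -0.003, 0.1728, -0.0005, 0.0006, -0.0007]
(array([ 0.55074614, -0.10290275]), 102, np.float64(0.0011312247700694807)) (array([ 0.56081042, -0.02865879]), 70, np.float64(0.0012364086571788997))
56 [ 0.50540439 -0.12123462  0.18923029] [ 0.60708114 -0.09708571  0.19993362]
50 [ 0.50352671 -0.11882855  0.19015467] [ 0.60663389 -0.09570874  0.1999131 ]
```

View pics/s1.png

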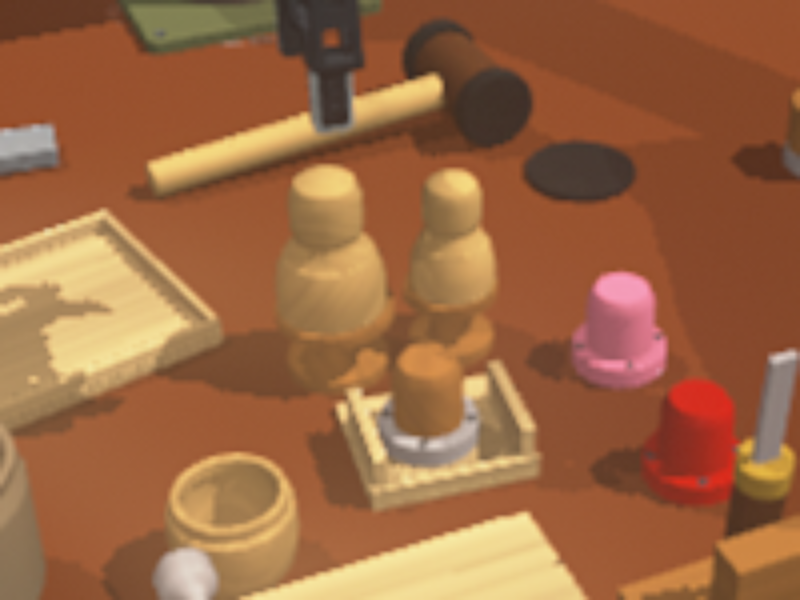

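The fingers hang over the large top, and both tops sit on their stands. The brown nose chuck is in the bay at about (430,400) of the crop. The pink and red look-alikes are at (620,330) and (695,440). I descend.

Request:
apply_moves --deltas '[[[0.003, -0.002, 0.04, 0, 0, 0, 1], [0.003, -0.002, 0.08, 0, 0, 0, 1], [0.003, -0.002, 0.12, 0, 0, 0, 1], [0.003, -0.002, 0.16, 0, 0, 0, 1], [0.003, -0.002, 0.176, 0, 0, 0, 1]]]'

```text
time_s: 3.28
position: [0.5481, -0.0968, 0.0904]
tool_rot: [-3.138, -0.001, 1.453]
ft_force: [0.0, 0.2, 0.0]
width: 0.0854
finger_force: 0.0
```

Request:
apply_moves --deltas '[[[0, 0, 0, 0, 0, 0, -0.1], [0, 0, 0, 0, 0, 0, -0.5], [0, 0, 0, 0, 0, 0, -1], [0, 0, 0, 0, 0, 0, -1], [0, 0, 0, 0, 0, 0, -1]]]'

```text
time_s: 3.7
position: [0.5515, -0.0985, 0.0938]
tool_rot: [3.138, -0.0, 1.452]
ft_force: [-1.5, 0.2, 6.7]
width: 0.0412
finger_force: 60.0
```

Request:
apply_moves --deltas '[[[0, 0, 0, 0, 0, 0, -1], [0, 0, 0, 0, 0, 0, -1], [0, 0, 0, 0, 0, 0, -1], [0, 0, 0, 0, 0, 0, -1], [0, 0, 0, 0, 0, 0, -1]]]'

```text
time_s: 4.12
position: [0.5516, -0.0986, 0.0938]
tool_rot: [3.138, -0.0, 1.451]
ft_force: [-1.0, 1.0, 5.3]
width: 0.0412
finger_force: 60.0
```

Request:
apply_moves --deltas '[[[0, 0, 0, 0, 0, 0, 0.6], [0, 0, 0, 0, 0, 0, 0.6], [-0.006, 0, 0.006, 0, 0, 0, 0.6], [-0.008, 0, 0.011, 0, 0, 0, 0.6], [-0.008, 0, 0.011, 0, 0, 0, 0.6]]]'

```text
time_s: 4.53
position: [0.5488, -0.1027, 0.0854]
tool_rot: [-3.14, 0.0, 1.451]
ft_force: [0.1, 0.1, -1.4]
width: 0.0684
finger_force: 0.0
```

Request:
apply_moves --deltas '[[[0, 0, 0, 0, 0, 0, 0.6], [0, 0, 0, 0, 0, 0, -0.1], [0, 0, 0, 0, 0, 0, -1], [0, 0, 0, 0, 0, 0, -1], [0, 0, 0, 0, 0, 0, -1]]]'

```text
time_s: 4.95
position: [0.5506, -0.1025, 0.0869]
tool_rot: [3.14, 0.0, 1.452]
ft_force: [1.4, 0.3, 2.4]
width: 0.0414
finger_force: 60.7
```

```bash
python3 go.py .5515 -.102 .088
python3 - <<'E'
from fit import *
im=robot.get_image("scene");P=world(im).reshape(-1,3)
cv2.imwrite("pics/s2.png",cv2.resize(im["color"][150:250,160:293],(800,600)))
print(circ(P,np.array([.551,-.103]),.033,(.047,.056)))
E
```

```text
4.95 [ 0.5506 -0.1025  0.0869] [3.14  0.    1.452] 0.0414 [1.4 0.3 2.4]
[0.0013, 0.0016, -0.0022, 0.0007, 0.0, 0.0008]
(array([ 0.54895416, -0.10284442]), 88, np.float64(0.0014238591850819012))
```

View pics/s2.png

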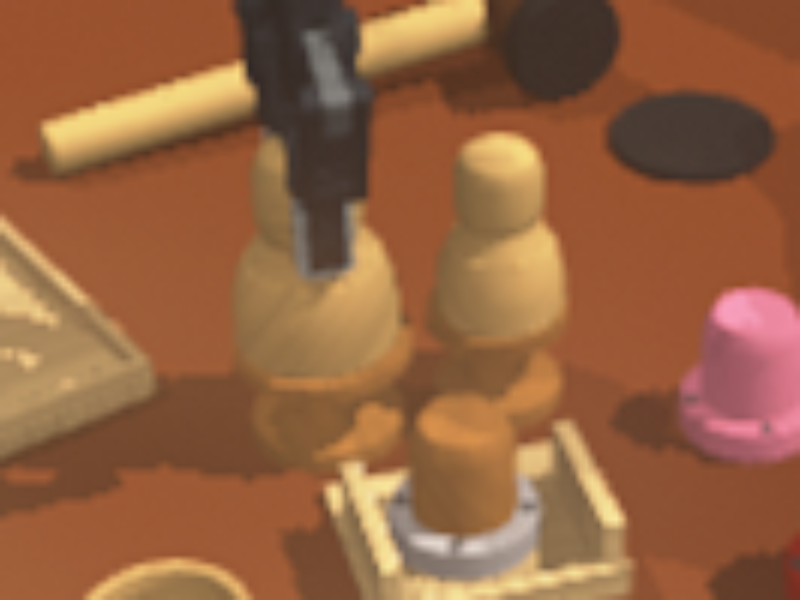

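The fingers hold the large top's head at about (320,200), and its rim is still on the stand. I lift it and carry it over.

Request:
apply_moves --deltas '[[[0, 0, -0.03, 0, 0, 0, -1], [0, 0, -0.09, 0, 0, 0, -1], [0, 0, -0.16, 0, 0, 0, -1], [0, 0, -0.23, 0, 0, 0, -1], [0, 0, -0.286, 0, 0, 0, -1]]]'

```text
time_s: 5.42
position: [0.5492, -0.1023, 0.2313]
tool_rot: [-3.142, 0.0, 1.452]
ft_force: [0.2, -0.6, -1.1]
width: 0.0413
finger_force: 60.6
```

Request:
apply_moves --deltas '[[[-0.03, -0.005, 0, 0, 0, 0, -1], [-0.08, -0.015, 0, 0, 0, 0, -1], [-0.14, -0.027, 0, 0, 0, 0, -1], [-0.2, -0.038, 0, 0, 0, 0, -1], [-0.26, -0.05, 0, 0, 0, 0, -1]]]'

```text
time_s: 5.83
position: [0.5082, -0.2291, 0.2288]
tool_rot: [-3.14, -0.0, 1.452]
ft_force: [0.5, -0.4, -1.8]
width: 0.0413
finger_force: 60.7
```

Request:
apply_moves --deltas '[[[-0.06, -0.012, 0, 0, 0, 0, -1], [-0.12, -0.024, 0, 0, 0, 0, -1], [-0.18, -0.035, 0, 0, 0, 0, -1], [-0.24, -0.046, 0, 0, 0, 0, -1], [-0.275, -0.053, 0, 0, 0, 0, -1]]]'

```text
time_s: 6.25
position: [0.4649, -0.3643, 0.2285]
tool_rot: [-3.14, 0.0, 1.449]
ft_force: [1.6, 0.2, -1.4]
width: 0.0416
finger_force: 60.7
```

```bash
python3 go.py .468 -.362 .058
python3 - <<'E'
from fit import *
im=robot.get_image("scene");W=world(im);P=W.reshape(-1,3);C=im["color"]
cv2.imwrite("pics/s3.png",cv2.resize(C[100:300,0:267],(800,600)))
m=(P[:,2]>.155)&(P[:,2]<.21)&(np.hypot(P[:,0]-.468,P[:,1]+.36)<.06);Q=P[m];print(m.sum())
for z in range(150,215,5):
    b=P[(np.hypot(P[:,0]-.468,P[:,1]+.36)<.06)&(abs(P[:,2]*1000-z)<2.5)]
    if len(b)>3: print(z,len(b),np.round(b[:,:2].min(0),3),np.round(b[:,:2].max(0),3))
P=W;m=(P[...,2]>.014)&(P[...,2]<.022)&(abs(P[...,0]-.45)<.14)&(abs(P[...,1]+.31)<.16)
print(cv2.minAreaRect((P[m][:,:2]*1000).astype(np.float32)),m.sum())
E
```

```text
6.25 [ 0.4649 -0.3643  0.2285] [-3.14   0.     1.449] 0.0416 [ 1.6  0.2 -1.4]
[0.0054, 0.0062, 0.341, -0.0006, 0.0001, 0.0001]
334
185 10 [ 0.481 -0.39 ] [ 0.496 -0.338]
190 63 [ 0.473 -0.396] [ 0.497 -0.334]
195 69 [ 0.465 -0.396] [ 0.497 -0.332]
200 74 [ 0.474 -0.397] [ 0.499 -0.334]
205 80 [ 0.467 -0.397] [ 0.499 -0.332]
210 77 [ 0.467 -0.396] [ 0.498 -0.333]
((444.0270690917969, -309.80035400390625), (252.47976684570312, 327.7686767578125), 2.14808988571167) 669
```

View pics/s3.png

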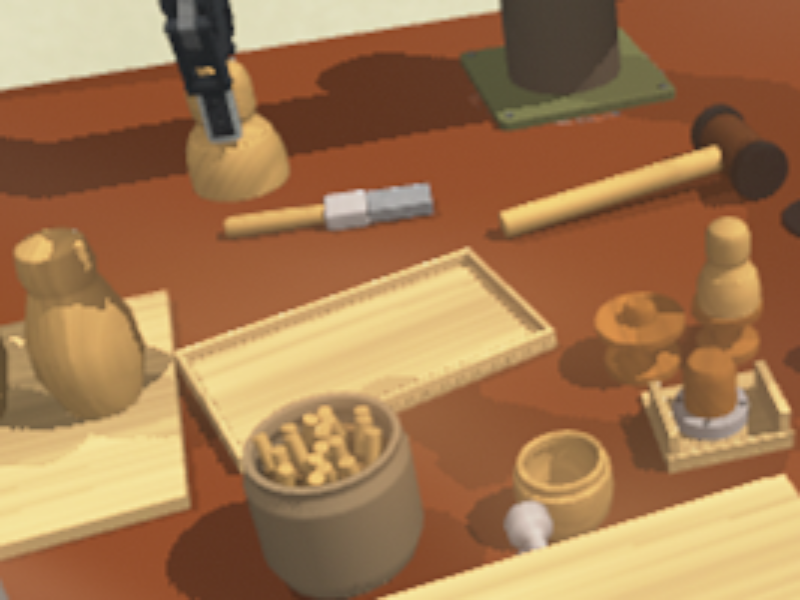

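The top hangs upright above the tray, with its rim at z≈.186 by range. I lower it into the tray and release it.

Request:
apply_moves --deltas '[[[0.004, 0.003, 0.07, 0, 0, 0, -1], [0.004, 0.003, 0.14, 0, 0, 0, -1], [0.004, 0.003, 0.21, 0, 0, 0, -1], [0.004, 0.003, 0.28, 0, 0, 0, -1], [0.004, 0.003, 0.33, 0, 0, 0, -1]]]'

```text
time_s: 6.72
position: [0.4662, -0.3582, 0.0608]
tool_rot: [-3.137, -0.003, 1.452]
ft_force: [-0.1, 0.5, -1.4]
width: 0.0416
finger_force: 60.6
```

Request:
apply_moves --deltas '[[[0, 0, 0.01, 0, 0, 0, -1], [0, 0, 0.018, 0, 0, 0, -1], [0, 0, 0.024, 0, 0, 0, -1], [0, 0, 0.026, 0, 0, 0, -1], [0, 0, 0.026, 0, 0, 0, -1]]]'

```text
time_s: 7.13
position: [0.4695, -0.3609, 0.0529]
tool_rot: [3.139, 0.002, 1.452]
ft_force: [-0.8, 0.1, -0.8]
width: 0.0418
finger_force: 60.7
```

```bash
python3 go.py .468 -.362 .0485
```

```text
7.1333 [ 0.4695 -0.3609  0.0529] [3.139e+00 2.000e-03 1.452e+00] 0.0418 [-0.8  0.1 -0.8]
[-0.0026, -0.0027, 0.0088, 0.0008, 0.0005, 0.0008]
```

Request:
apply_moves --deltas '[[[0, 0, 0.003, 0, 0, 0, -1], [0, 0, 0.006, 0, 0, 0, -1], [0, 0, 0.008, 0, 0, 0, -1], [0, 0, 0.01, 0, 0, 0, -1], [0, 0, 0.01, 0, 0, 0, -1]]]'

```text
time_s: 7.55
position: [0.4688, -0.3604, 0.0479]
tool_rot: [3.14, 0.001, 1.451]
ft_force: [-1.4, 1.5, 7.5]
width: 0.0416
finger_force: 61.7
```

Request:
apply_moves --deltas '[[[0, 0, 0, 0, 0, 0, 0.3], [0, 0, 0, 0, 0, 0, 0.7], [0, 0, 0, 0, 0, 0, 0.7], [0, 0, 0, 0, 0, 0, 0.7], [0, 0, -0.03, 0, 0, 0, 0.7]]]'

```text
time_s: 7.97
position: [0.4664, -0.3586, 0.0587]
tool_rot: [-3.137, -0.003, 1.451]
ft_force: [-0.2, 0.1, -0.4]
width: 0.0726
finger_force: 0.0
```

Request:
apply_moves --deltas '[[[0, 0, -0.06, 0, 0, 0, 0.7], [0, 0, -0.13, 0, 0, 0, 0.7], [0, 0, -0.2, 0, 0, 0, 0.7], [0, 0, -0.27, 0, 0, 0, 0.7], [0, 0, -0.336, 0, 0, 0, 0.7]]]'

```text
time_s: 8.38
position: [0.4682, -0.36, 0.2311]
tool_rot: [3.141, 0.0, 1.451]
ft_force: [-0.9, -1.0, -1.0]
width: 0.0724
finger_force: 0.0
```

Request:
apply_moves --deltas '[[[0.07, 0.01, 0, 0, 0, 0, 0.7], [0.14, 0.021, 0, 0, 0, 0, 0.7], [0.21, 0.032, 0, 0, 0, 0, 0.7], [0.28, 0.043, 0, 0, 0, 0, 0.7], [0.35, 0.053, 0, 0, 0, 0, 0.7]]]'

```text
time_s: 8.8
position: [0.5156, -0.188, 0.2293]
tool_rot: [3.141, -0.0, 1.451]
ft_force: [0.9, 0.2, 0.0]
width: 0.0726
finger_force: 0.0
```

Request:
apply_moves --deltas '[[[0.07, 0.011, 0, 0, 0, 0, 0.7], [0.14, 0.021, 0, 0, 0, 0, 0.7], [0.21, 0.032, 0, 0, 0, 0, 0.7], [0.28, 0.043, 0.03, 0, 0, 0, 0.7], [0.328, 0.05, 0.07, 0, 0, 0, 0.7]]]'

```text
time_s: 9.22
position: [0.5621, -0.0267, 0.1957]
tool_rot: [3.137, -0.001, 1.453]
ft_force: [1.1, -0.6, -0.5]
width: 0.0725
finger_force: 0.0
```

```bash
python3 go.py .5603 -.03 .077
python3 - <<'E'
from fit import *
im=robot.get_image("scene");P=world(im).reshape(-1,3)
print(circ(P,np.array([.468,-.361]),.0215,(.065,.081)),circ(P,np.array([.468,-.361]),.033,(.009,.02)),circ(P,np.array([.5607,-.0287]),.018,(.095,.108)))
E
```

```text
9.2167 [ 0.5621 -0.0267  0.1957] [ 3.137e+00 -1.000e-03  1.453e+00] 0.0725 [ 1.1 -0.6 -0.5]
[-0.0072, -0.0039, 0.2373, 0.0016, -0.0004, 0.0014]
(array([ 0.46713929, -0.361175  ]), 120, np.float64(0.0012871294537995727)) (array([ 0.46705028, -0.3609177 ]), 108, np.float64(0.0016144846345045804)) (array([ 0.56068556, -0.02867104]), 69, np.float64(0.0010861272644272625))
```

Request:
apply_moves --deltas '[[[-0.002, 0, 0.06, 0, 0, 0, 0.7], [-0.002, 0, 0.12, 0, 0, 0, 0.7], [-0.002, 0, 0.18, 0, 0, 0, 0.7], [-0.002, 0, 0.22, 0, 0, 0, 0.7], [-0.002, 0, 0.237, 0, 0, 0, 0.7]]]'

```text
time_s: 9.68
position: [0.5568, -0.0306, 0.0723]
tool_rot: [-3.135, 0.0, 1.452]
ft_force: [-0.0, 0.2, -0.4]
width: 0.0722
finger_force: 0.0
```

Request:
apply_moves --deltas '[[[0, 0, 0, 0, 0, 0, 0.7], [0, 0, 0, 0, 0, 0, 0], [0, 0, 0, 0, 0, 0, -1], [0, 0, 0, 0, 0, 0, -1], [0, 0, 0, 0, 0, 0, -1]]]'

```text
time_s: 10.1
position: [0.5615, -0.0308, 0.078]
tool_rot: [3.137, -0.0, 1.451]
ft_force: [0.6, 0.0, 4.6]
width: 0.0344
finger_force: 57.8
```

Request:
apply_moves --deltas '[[[0, 0, 0, 0, 0, 0, -1], [0, 0, 0, 0, 0, 0, -1], [0, 0, 0, 0, 0, 0, -1], [0, 0, 0, 0, 0, 0, -1], [0, 0, 0, 0, 0, 0, -1]]]'

```text
time_s: 10.52
position: [0.5615, -0.0308, 0.0779]
tool_rot: [3.137, -0.0, 1.451]
ft_force: [-0.1, -0.5, 6.9]
width: 0.0345
finger_force: 58.0
```

Request:
apply_moves --deltas '[[[0, 0, -0.04, 0, 0, 0, -1], [0, 0, -0.1, 0, 0, 0, -1], [0, 0, -0.17, 0, 0, 0, -1], [0, 0, -0.24, 0, 0, 0, -1], [0, 0, -0.306, 0, 0, 0, -1]]]'

```text
time_s: 10.93
position: [0.5596, -0.0306, 0.2313]
tool_rot: [3.14, -0.0, 1.451]
ft_force: [1.5, 0.4, -0.9]
width: 0.0344
finger_force: 57.8
```

Request:
apply_moves --deltas '[[[-0.03, -0.012, 0, 0, 0, 0, -1], [-0.08, -0.031, 0, 0, 0, 0, -1], [-0.14, -0.054, 0, 0, 0, 0, -1], [-0.2, -0.078, 0, 0, 0, 0, -1], [-0.26, -0.1, 0, 0, 0, 0, -1]]]'

```text
time_s: 11.35
position: [0.4939, -0.1546, 0.2295]
tool_rot: [3.14, 0.0, 1.452]
ft_force: [0.3, -0.2, -0.7]
width: 0.0345
finger_force: 57.8
```

Request:
apply_moves --deltas '[[[-0.06, -0.024, 0, 0, 0, 0, -1], [-0.12, -0.047, 0, 0, 0, 0, -1], [-0.18, -0.07, 0, 0, 0, 0, -1], [-0.214, -0.084, 0, 0, 0, 0, -1], [-0.214, -0.084, 0.04, 0, 0, 0, -1]]]'

```text
time_s: 11.77
position: [0.4408, -0.2595, 0.2126]
tool_rot: [3.134, 0.005, 1.447]
ft_force: [2.2, 0.2, -1.5]
width: 0.0343
finger_force: 57.8
```

Request:
apply_moves --deltas '[[[0, 0, 0.07, 0, 0, 0, -1], [0, 0, 0.14, 0, 0, 0, -1], [0, 0, 0.21, 0, 0, 0, -1], [0, 0, 0.27, 0, 0, 0, -1], [0, 0, 0.31, 0, 0, 0, -1]]]'

```text
time_s: 12.18
position: [0.4386, -0.2542, 0.0516]
tool_rot: [-3.139, -0.001, 1.451]
ft_force: [-0.1, -0.2, -0.7]
width: 0.0345
finger_force: 57.8
```

Request:
apply_moves --deltas '[[[0, 0, 0.012, 0, 0, 0, -1], [0, 0, 0.02, 0, 0, 0, -1], [0, 0, 0.025, 0, 0, 0, -1], [0, 0, 0.029, 0, 0, 0, -1], [0, 0, 0.029, 0, 0, 0, -1]]]'

```text
time_s: 12.6
position: [0.4412, -0.2555, 0.0404]
tool_rot: [3.139, 0.001, 1.452]
ft_force: [-0.6, -0.4, -1.1]
width: 0.0347
finger_force: 57.8
```

Request:
apply_moves --deltas '[[[0, 0, 0.002, 0, 0, 0, -1], [0, 0, 0.004, 0, 0, 0, -1], [0, 0, 0.005, 0, 0, 0, -1], [0, 0, 0.005, 0, 0, 0, -1], [0, 0, 0.005, 0, 0, 0, -1]]]'

```text
time_s: 13.02
position: [0.4412, -0.2556, 0.0389]
tool_rot: [3.139, 0.001, 1.451]
ft_force: [-2.7, 0.7, 10.1]
width: 0.0345
finger_force: 59.8
```

Request:
apply_moves --deltas '[[[0, 0, 0, 0, 0, 0, 0.3], [0, 0, 0, 0, 0, 0, 0.5], [0, 0, 0, 0, 0, 0, 0.5], [0, 0, 0, 0, 0, 0, 0.5], [0, 0, -0.03, 0, 0, 0, 0.5]]]'

```text
time_s: 13.43
position: [0.4381, -0.2538, 0.0496]
tool_rot: [-3.137, -0.002, 1.451]
ft_force: [-1.2, 0.1, -0.1]
width: 0.064
finger_force: 0.0
```

Request:
apply_moves --deltas '[[[0, 0, -0.06, 0, 0, 0, 0.5], [0, 0, -0.13, 0, 0, 0, 0.5], [0, 0, -0.2, 0, 0, 0, 0.5], [0, 0, -0.28, 0, 0, 0, 0.5], [0, 0, -0.356, 0, 0, 0, 0.5]]]'

```text
time_s: 13.85
position: [0.4396, -0.2547, 0.2315]
tool_rot: [-3.141, -0.0, 1.451]
ft_force: [0.7, 0.5, -0.2]
width: 0.0643
finger_force: 0.0
```

```bash
python3 go.py .646 -.0775 .13
python3 - <<'E'
from fit import *
for c in ("scene","top"):
    im=robot.get_image(c);W=world(im);P=W.reshape(-1,3);np.savez(c+"2.npz",W=W,color=im["color"])
    print(c,"small",circ(P,np.array([.441,-.2555]),.026,(.008,.015)),circ(P,np.array([.441,-.2555]),.018,(.056,.068)),"nose",circ(P,np.array([.6447,-.0797]),.0205,(.025,.05),.028),"plate",circ(P,np.array([.6447,-.0797]),.029,(.0095,.019),.034))
    if c=="top":
        m=(P[:,2]>.05)&(P[:,2]<.07)&(np.hypot(P[:,0]-.645,P[:,1]+.078)<.03);print("nosetop",P[m].mean(0),m.sum())
    # peg centres / platform
    for n,q,r in (("L",(.551,-.103),.040),("S",(.561,-.029),.033)):
        m=(np.hypot(P[:,0]-q[0],P[:,1]-q[1])<r)&(P[:,2]>.041)&(P[:,2]<.05)
        m2=(np.hypot(P[:,0]-q[0],P[:,1]-q[1])<r)&(P[:,2]>.053)&(P[:,2]<.068)
        if m.sum()>4: print(n,m.sum(),(P[m].min(0)+P[m].max(0))/2,cv2.minEnclosingCircle((P[m][:,:2]*1000).astype(np.float32)),m2.sum(),P[m2].mean(0) if m2.sum() else 0)
    cup=(P[:,2]>.046)&(P[:,2]<.058)&(np.hypot(P[:,0]-.475,P[:,1]-.30)<.05)
    if cup.sum()>4:print("cup",cup.sum(),cv2.minEnclosingCircle((P[cup][:,:2]*1000).astype(np.float32)))
    C=im["color"].astype(int)
    d=(C.sum(2)<150)&(np.hypot(W[...,0]-.414,W[...,1]-.132)<.055)&(W[...,2]<.02)
    if d.sum()>4:print("pad",d.sum(),cv2.fitEllipse((W[d][:,:2]*1000).astype(np.float32))[0] if 0 else cv2.minAreaRect((W[d][:,:2]*1000).astype(np.float32)),np.nanmean(W[d],0))
E
```

```text
13.85 [ 0.4396 -0.2547  0.2315] [-3.141 -0.     1.451] 0.0643 [ 0.7  0.5 -0.2]
[0.4009, 0.3677, 0.2028, -0.0002, -0.0001, 0.0008]
scene small (array([ 0.43970713, -0.25382499]), 60, np.float64(0.0034322900583549955)) (array([ 0.43992712, -0.25330188]), 60, np.float64(0.001421681023170737)) nose (array([ 0.64442339, -0.07975931]), 160, np.float64(0.0010034152998396639)) plate (array([ 0.64442238, -0.07930519]), 102, np.float64(0.002353921665905761))
L 375 [ 0.55332918 -0.10211774  0.04541762] ((553.056884765625, -103.03367614746094), 37.583473205566406) 63 [ 0.55714726 -0.10311264  0.05818434]
S 244 [ 0.56238271 -0.0311694   0.04551257] ((562.4094848632812, -30.9183349609375), 29.74213218688965) 33 [ 0.56492821 -0.0317705   0.05746519]
cup 103 ((472.95269775390625, 301.348876953125), 28.653560638427734)
pad 13 ((439.1186218261719, 107.08219909667969), (44.12603759765625, 9.952535629272461), 48.68696212768555) [0.44021431 0.10939121 0.002085  ]
top small (array([ 0.43928238, -0.25244086]), 64, np.float64(0.007063111669930851)) (array([ 0.4411148 , -0.25333452]), 12, np.float64(0.00035236624967077316)) nose (array([ 0.64618157, -0.0794482 ]), 25, np.float64(0.00024385030652390347)) plate (array([ 0.64678914, -0.07999155]), 45, np.float64(0.003953837397315206))
nosetop [ 0.64471884 -0.07890231  0.05898154] 160
L 441 [ 0.55383488 -0.10121694  0.04548838] ((553.5745239257812, -101.17520904541016), 35.932777404785156) 67 [ 0.55349575 -0.10108642  0.05923233]
S 297 [ 0.56144416 -0.02994867  0.04528338] ((561.7643432617188, -29.998796463012695), 28.774337768554688) 30 [ 0.56140971 -0.03002056  0.05882896]
cup 131 ((472.4037780761719, 302.8809509277344), 27.474184036254883)
pad 534 ((413.005859375, 133.44261169433594), (71.0827407836914, 72.63707733154297), 0.7602973580360413) [0.4138192  0.13304431 0.00537159]
```

Both tops stand upright in the tray. The stands measure 72.0 mm apart, as specified. The nose chuck is next.

Request:
apply_moves --deltas '[[[0.056, 0.052, 0, 0, 0, 0, 0.5], [0.112, 0.104, 0, 0, 0, 0, 0.5], [0.168, 0.156, 0, 0, 0, 0, 0.5], [0.224, 0.207, 0, 0, 0, 0, 0.5], [0.28, 0.258, 0, 0, 0, 0, 0.5]]]'

```text
time_s: 14.37
position: [0.5856, -0.13, 0.229]
tool_rot: [-3.14, -0.0, 1.451]
ft_force: [-1.0, -0.5, 1.0]
width: 0.064
finger_force: 0.0
```

Request:
apply_moves --deltas '[[[0.056, 0.052, 0, 0, 0, 0, 0.5], [0.117, 0.108, 0, 0, 0, 0, 0.5], [0.117, 0.108, 0.06, 0, 0, 0, 0.5], [0.117, 0.108, 0.12, 0, 0, 0, 0.5], [0.117, 0.108, 0.2, 0, 0, 0, 0.5]]]'

```text
time_s: 14.78
position: [0.6479, -0.0788, 0.13]
tool_rot: [3.137, 0.0, 1.453]
ft_force: [0.3, -0.2, -0.5]
width: 0.0639
finger_force: 0.0
```

Request:
apply_moves --deltas '[[[0, 0, 0, 0, 0, 0, 0.5], [0, 0, 0, 0, 0, 0, 0.5], [0, 0, 0, 0, 0, 0, 0.5], [0, 0, 0, 0, 0, 0, 0.5], [0, 0, 0, 0, 0, 0, 0.5]]]'

```text
time_s: 15.2
position: [0.6476, -0.0802, 0.1328]
tool_rot: [3.136, -0.0, 1.451]
ft_force: [0.9, 0.3, 0.6]
width: 0.0638
finger_force: 0.0
```

```bash
python3 go.py .645 -.079 .021 1.452
```

```text
15.2 [ 0.6476 -0.0802  0.1328] [ 3.136 -0.     1.451] 0.0638 [0.9 0.3 0.6]
[0.0017, -0.0066, 0.2237, 0.0017, -0.0, -0.0003]
```

Request:
apply_moves --deltas '[[[0.002, -0.005, 0.05, 0.001, 0, 0, 0.5], [0.002, -0.005, 0.1, 0.001, 0, 0, 0.5], [0.002, -0.005, 0.15, 0.001, 0, 0, 0.5], [0.002, -0.005, 0.2, 0.001, 0, 0, 0.5], [0.002, -0.005, 0.224, 0.001, 0, 0, 0.5]]]'

```text
time_s: 15.62
position: [0.6428, -0.0785, 0.0168]
tool_rot: [-3.138, -0.0, 1.451]
ft_force: [-0.7, -0.5, -0.5]
width: 0.0638
finger_force: 0.0
```

Request:
apply_moves --deltas '[[[0, 0, 0, 0, 0, 0, 0.5], [0, 0, 0, 0, 0, 0, 0], [0, 0, 0, 0, 0, 0, -1], [0, 0, 0, 0, 0, 0, -1], [0, 0, 0, 0, 0, 0, -1]]]'

```text
time_s: 16.03
position: [0.6454, -0.0787, 0.0205]
tool_rot: [3.14, 0.0, 1.451]
ft_force: [1.2, 0.2, 6.6]
width: 0.0395
finger_force: 61.2
```

Request:
apply_moves --deltas '[[[0, 0, 0, 0, 0, 0, -1], [0, 0, 0, 0, 0, 0, -1], [0, 0, 0, 0, 0, 0, -1], [0, 0, 0, 0, 0, 0, -1], [0, 0, 0, 0, 0, 0, -1]]]'

```text
time_s: 16.45
position: [0.6454, -0.0787, 0.0205]
tool_rot: [3.139, 0.0, 1.451]
ft_force: [1.2, -0.3, 6.7]
width: 0.0393
finger_force: 61.3
```

```bash
python3 go.py .4135 .1328 .26 1.452
```

```text
16.45 [ 0.6454 -0.0787  0.0205] [3.139 0.    1.451] 0.0393 [ 1.2 -0.3  6.7]
[0.3647, -0.5099, -0.4801, 0.0007, 0.0001, -0.0002]
```

Request:
apply_moves --deltas '[[[0, 0, -0.03, 0, 0, 0, -1], [0, 0, -0.09, 0, 0, 0, -1], [0, 0, -0.16, 0, 0, 0, -1], [0, 0, -0.23, 0, 0, 0, -1], [0, 0, -0.3, 0, 0, 0, -1]]]'

```text
time_s: 16.87
position: [0.6428, -0.0783, 0.1693]
tool_rot: [-3.137, -0.0, 1.452]
ft_force: [0.4, -0.4, -3.1]
width: 0.0399
finger_force: 61.0
```

Request:
apply_moves --deltas '[[[0.02, -0.028, 0, 0, 0, 0, -1], [0.06, -0.084, 0, 0, 0, 0, -1], [0.1, -0.14, 0, 0, 0, 0, -1], [0.14, -0.195, 0, 0, 0, 0, -1], [0.18, -0.25, 0, 0, 0, 0, -1]]]'

```text
time_s: 17.28
position: [0.5285, 0.0265, 0.1683]
tool_rot: [-3.138, -0.0, 1.451]
ft_force: [-0.0, 0.7, -2.6]
width: 0.0398
finger_force: 61.3
```

Request:
apply_moves --deltas '[[[0.04, -0.056, 0, 0, 0, 0, -1], [0.08, -0.112, 0, 0, 0, 0, -1], [0.12, -0.168, 0, 0, 0, 0, -1], [0.16, -0.22, 0, 0, 0, 0, -1], [0.185, -0.26, 0, 0, 0, 0, -1]]]'

```text
time_s: 17.7
position: [0.4095, 0.1345, 0.1688]
tool_rot: [-3.137, -0.001, 1.453]
ft_force: [0.1, 1.1, -2.0]
width: 0.039
finger_force: 61.3
```

Request:
apply_moves --deltas '[[[0, 0, 0, 0, 0, 0, -1], [0, 0, 0, 0, 0, 0, -1], [0, 0, 0.05, 0, 0, 0, -1], [0, 0, 0.1, 0, 0, 0, -1], [0, 0, 0.15, 0, 0, 0, -1]]]'

```text
time_s: 18.12
position: [0.4139, 0.1329, 0.0936]
tool_rot: [3.141, -0.001, 1.45]
ft_force: [-0.8, -0.6, -3.0]
width: 0.0395
finger_force: 61.5
```

```bash
python3 - <<'E'
from fit import *
im=robot.get_image("scene");P=world(im).reshape(-1,3);s=robot.state();c=np.array(s["position"]);print(c)
z=c[2]
print("cyl",circ(P,c[:2],.0205,(z+.005,z+.012),.03),"plate",circ(P,c[:2],.029,(z-.012,z-.003),.036))
m=(np.hypot(*(P[:,:2]-c[:2]).T)<.04)&(P[:,2]>.04);print("bottom",np.sort(P[m][:,2])[:15:3])
E
python3 go.py .4135 .1328 .021 1.452
```

```text
[0.41016692 0.13171019 0.08911736]
cyl (array([0.41704693, 0.1324023 ]), 35, np.float64(0.0034540843739930163)) plate (array([0.41166281, 0.13186136]), 45, np.float64(0.0014877043739679847))
bottom [0.07961405 0.07982221 0.08083575 0.08154682 0.08200722]
18.1667 [0.4102 0.1317 0.0891] [-3.134e+00  3.000e-03  1.450e+00] 0.0393 [-1.6 -1.3 -5.9]
[0.0033, 0.0074, 0.1362, -0.0024, 0.0008, -0.0005]
```

Request:
apply_moves --deltas '[[[0.001, 0.002, 0.04, 0, 0, 0, -1], [0.001, 0.002, 0.08, 0, 0, 0, -1], [0.001, 0.002, 0.11, 0, 0, 0, -1], [0.001, 0.002, 0.125, 0, 0, 0, -1], [0.001, 0.002, 0.13, 0, 0, 0, -1]]]'

```text
time_s: 18.58
position: [0.4128, 0.1329, 0.028]
tool_rot: [-3.137, 0.001, 1.45]
ft_force: [0.2, 0.9, -1.8]
width: 0.0392
finger_force: 61.7
```

Request:
apply_moves --deltas '[[[0, 0, 0, 0, 0, 0, -1], [0, 0, 0, 0, 0, 0, -1], [0, 0, 0, 0, 0, 0, -1], [0, 0, 0, 0, 0, 0, -1], [0, 0, 0, 0, 0, 0, -1]]]'

```text
time_s: 19.0
position: [0.4133, 0.1338, 0.0293]
tool_rot: [-3.14, -0.001, 1.452]
ft_force: [0.5, -0.1, -2.6]
width: 0.04
finger_force: 61.7
```

```bash
python3 - <<'E'
from fit import *
for c in ("top","scene"):
    im=robot.get_image(c);W=world(im);P=W.reshape(-1,3);s=robot.state();p=np.array(s["position"]);z=p[2];print(p)
    print(c,"plate",circ(P,p[:2],.029,(z-.01,z-.002),.036))
E
python3 go.py .4135 .1328 .0195 1.452
```

```text
[0.41316335 0.13372253 0.02914806]
top plate (array([0.41309431, 0.13519147]), 12, np.float64(0.002680034663498033))
[0.41305409 0.13370245 0.0290367 ]
scene plate (array([0.410935 , 0.1325982]), 48, np.float64(0.0019664711455311943))
19.1 [0.4131 0.1337 0.029 ] [-3.139 -0.     1.452] 0.0392 [ 0.   0.2 -2.9]
[-0.0017, 0.0011, 0.0191, -0.0007, -0.0001, -0.0001]
```

Centred on the pad. I lower it gently and release.

Request:
apply_moves --deltas '[[[-0.001, 0.001, 0.006, 0, 0, 0, -1], [-0.001, 0.001, 0.012, 0, 0, 0, -1], [-0.001, 0.001, 0.016, 0, 0, 0, -1], [-0.001, 0.001, 0.019, 0, 0, 0, -1], [-0.001, 0.001, 0.02, 0, 0, 0, -1]]]'

```text
time_s: 19.52
position: [0.4128, 0.1329, 0.0194]
tool_rot: [-3.138, 0.0, 1.451]
ft_force: [-5.0, -1.3, 17.6]
width: 0.0394
finger_force: 63.6
```

Request:
apply_moves --deltas '[[[0, 0, 0, 0, 0, 0, -1], [0, 0, 0, 0, 0, 0, -1], [0, 0, 0, 0, 0, 0, -1], [0, 0, 0, 0, 0, 0, -1], [0, 0, 0, 0, 0, 0, -1]]]'

```text
time_s: 19.93
position: [0.4128, 0.1329, 0.0195]
tool_rot: [-3.138, 0.0, 1.452]
ft_force: [-3.8, -1.1, 11.8]
width: 0.0397
finger_force: 63.1
```

Request:
apply_moves --deltas '[[[0, 0, 0, 0, 0, 0, 0.2], [0, 0, 0, 0, 0, 0, 0.5], [0, 0, 0, 0, 0, 0, 0.6], [0, 0, 0, 0, 0, 0, 0.6], [0, 0, -0.02, 0, 0, 0, 0.6]]]'

```text
time_s: 20.35
position: [0.4119, 0.1326, 0.0274]
tool_rot: [-3.136, 0.001, 1.451]
ft_force: [0.1, -0.5, -0.4]
width: 0.0679
finger_force: 0.0
```

Request:
apply_moves --deltas '[[[0, 0, -0.05, 0, 0, 0, 0.6], [0, 0, -0.1, 0, 0, 0, 0.6], [0, 0, -0.16, 0, 0, 0, 1], [0, 0, -0.22, 0, 0, 0, 1], [0, 0, -0.25, 0, 0, 0, 1]]]'

```text
time_s: 20.77
position: [0.4152, 0.1335, 0.1568]
tool_rot: [3.141, -0.002, 1.451]
ft_force: [0.1, 0.5, 0.2]
width: 0.0852
finger_force: 0.0
```

Request:
apply_moves --deltas '[[[0.07, 0.016, 0, 0, 0, 0, 1], [0.14, 0.032, 0, 0, 0, 0, 1], [0.21, 0.048, 0, 0, 0, 0, 1], [0.28, 0.063, 0, 0, 0, 0, 1], [0.35, 0.078, 0, 0, 0, 0, 1]]]'

```text
time_s: 21.18
position: [0.4734, 0.3037, 0.1533]
tool_rot: [-3.138, 0.0, 1.451]
ft_force: [0.5, -0.8, -0.4]
width: 0.0853
finger_force: 0.0
```

Request:
apply_moves --deltas '[[[0, 0, 0, 0, 0, 0, 1], [0, 0, 0, 0, 0, 0, 1], [0, 0, 0, 0, 0, 0, 1], [0, 0, 0, 0, 0, 0, 1], [0, 0, 0, 0, 0, 0, 1]]]'

```text
time_s: 21.6
position: [0.4725, 0.3007, 0.1534]
tool_rot: [-3.138, 0.001, 1.45]
ft_force: [-0.3, 0.1, -0.8]
width: 0.0851
finger_force: 0.0
```

```bash
python3 go.py .4725 .3022 .014 1.452
python3 - <<'E'
from fit import *
im=robot.get_image("scene");P=world(im).reshape(-1,3)
print("nose",circ(P,np.array([.413,.133]),.0205,(.025,.05),.03),"cup",circ(P,np.array([.473,.302]),.0275,(.018,.05),.034))
cv2.imwrite("pics/s4.png",cv2.resize(im["color"][100:250,220:420],(800,600)))
im=robot.get_image("top");P=world(im).reshape(-1,3)
m=(P[:,2]>.048)&(P[:,2]<.07)&(np.hypot(P[:,0]-.413,P[:,1]-.133)<.03);print(P[m].mean(0),m.sum())
E
```

```text
21.6 [0.4725 0.3007 0.1534] [-3.138e+00  1.000e-03  1.450e+00] 0.0851 [-0.3  0.1 -0.8]
[0.0032, 0.0007, 0.2789, -0.0012, 0.0002, -0.0006]
nose (array([0.41074734, 0.13204279]), 109, np.float64(0.001633283317242798)) cup (array([0.47283262, 0.30172184]), 272, np.float64(0.0032621969855864295))
[0.41238202 0.13110238 0.05757015] 172
```

View pics/s4.png

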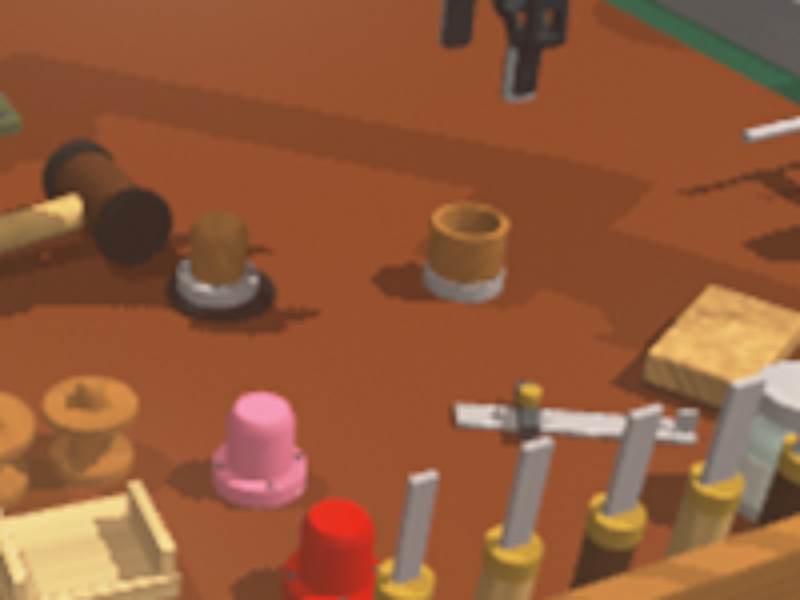

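The nose chuck stands on the pad at about (218,285) of the crop, within 2–3 mm of the pad's middle. The steel-plated cup chuck is under the gripper at (465,250). I go down on it.

Request:
apply_moves --deltas '[[[0.002, 0.001, 0.06, -0.001, 0, 0, 1], [0.002, 0.001, 0.12, -0.001, 0, 0, 1], [0.002, 0.001, 0.18, -0.001, 0, 0, 1], [0.002, 0.001, 0.24, -0.001, 0, 0, 1], [0.002, 0.001, 0.278, -0.001, 0, 0, 1]]]'

```text
time_s: 22.12
position: [0.4718, 0.3015, 0.0121]
tool_rot: [-3.139, 0.002, 1.451]
ft_force: [-0.3, 0.3, 0.2]
width: 0.0856
finger_force: 0.0
```

Request:
apply_moves --deltas '[[[0, 0, 0, 0, 0, 0, 1], [0, 0, 0, 0, 0, 0, 0.4], [0, 0, 0, 0, 0, 0, -1], [0, 0, 0, 0, 0, 0, -1], [0, 0, 0, 0, 0, 0, -1]]]'

```text
time_s: 22.53
position: [0.4747, 0.3039, 0.0168]
tool_rot: [3.139, -0.002, 1.451]
ft_force: [-1.1, -1.1, 5.5]
width: 0.0545
finger_force: 63.8
```

Request:
apply_moves --deltas '[[[0, 0, 0, 0, 0, 0, -1], [0, 0, 0, 0, 0, 0, -1], [0, 0, 0, 0, 0, 0, -1], [0, 0, 0, 0, 0, 0, -1], [0, 0, 0, 0, 0, 0, -1]]]'

```text
time_s: 22.95
position: [0.4747, 0.3039, 0.0168]
tool_rot: [3.139, -0.002, 1.451]
ft_force: [-0.8, -0.9, 7.1]
width: 0.0544
finger_force: 63.9
```

```bash
python3 go.py .647 -.077 .2 1.452
```

```text
22.95 [0.4747 0.3039 0.0168] [ 3.139e+00 -2.000e-03  1.451e+00] 0.0544 [-0.8 -0.9  7.1]
[-0.7144, 0.434, -0.3669, 0.0009, -0.0008, -0.0002]
```

Request:
apply_moves --deltas '[[[0, 0, -0.03, 0, 0, 0, -1], [0, 0, -0.09, 0, 0, 0, -1], [0, 0, -0.16, 0, 0, 0, -1], [0, 0, -0.23, 0, 0, 0, -1], [0, 0, -0.3, 0, 0, 0, -1]]]'

```text
time_s: 23.37
position: [0.473, 0.3028, 0.1665]
tool_rot: [3.141, -0.0, 1.452]
ft_force: [0.3, 0.0, -3.2]
width: 0.0546
finger_force: 64.4
```

Request:
apply_moves --deltas '[[[-0.03, 0.018, 0, 0, 0, 0, -1], [-0.085, 0.052, 0, 0, 0, 0, -1], [-0.145, 0.088, 0, 0, 0, 0, -1], [-0.205, 0.125, 0, 0, 0, 0, -1], [-0.265, 0.161, 0, 0, 0, 0, -1]]]'

```text
time_s: 23.78
position: [0.5379, 0.1607, 0.1653]
tool_rot: [3.14, -0.0, 1.452]
ft_force: [0.5, 0.8, -3.4]
width: 0.0543
finger_force: 64.4
```

Request:
apply_moves --deltas '[[[-0.06, 0.036, 0, 0, 0, 0, -1], [-0.12, 0.073, 0, 0, 0, 0, -1], [-0.18, 0.109, 0, 0, 0, 0, -1], [-0.24, 0.146, 0, 0, 0, 0, -1], [-0.3, 0.182, 0, 0, 0, 0, -1]]]'

```text
time_s: 24.2
position: [0.6105, 0.0004, 0.1651]
tool_rot: [3.141, -0.0, 1.451]
ft_force: [0.5, 0.4, -2.6]
width: 0.0543
finger_force: 64.4
```

Request:
apply_moves --deltas '[[[-0.05, 0.03, 0, 0, 0, 0, -1], [-0.1, 0.061, 0, 0, 0, 0, -1], [-0.14, 0.085, 0, 0, 0, 0, -1], [-0.149, 0.091, 0, 0, 0, 0, -1], [-0.149, 0.091, 0, 0, 0, 0, -1]]]'

```text
time_s: 24.62
position: [0.6468, -0.0791, 0.1645]
tool_rot: [3.141, 0.0, 1.449]
ft_force: [-0.4, 0.9, -2.9]
width: 0.0544
finger_force: 64.5
```

Request:
apply_moves --deltas '[[[0, 0, 0, 0, 0, 0, -1], [0, 0, 0, 0, 0, 0, -1], [0, 0, 0.05, 0, 0, 0, -1], [0, 0, 0.1, 0, 0, 0, -1], [0, 0, 0.15, 0, 0, 0, -1]]]'

```text
time_s: 25.03
position: [0.6463, -0.0756, 0.0897]
tool_rot: [3.14, -0.0, 1.454]
ft_force: [-0.2, -0.5, -3.7]
width: 0.0539
finger_force: 64.6
```

Request:
apply_moves --deltas '[[[0, 0, 0, 0, 0, 0, -1], [0, 0, 0, 0, 0, 0, -1], [0, 0, 0, 0, 0, 0, -1], [0, 0, 0, 0, 0, 0, -1], [0, 0, 0, 0, 0, 0, -1]]]'

```text
time_s: 25.45
position: [0.6478, -0.0771, 0.0917]
tool_rot: [3.138, -0.0, 1.452]
ft_force: [-0.7, 0.5, -3.1]
width: 0.0542
finger_force: 64.5
```

```bash
python3 go.py .647 -.077 .0228 1.452
python3 - <<'E'
from fit import *
for c in ("scene","top"):
    im=robot.get_image(c);P=world(im).reshape(-1,3);s=robot.state();p=np.array(s["position"]);z=p[2]
    print(c,p,"cup",circ(P,p[:2],.0275,(z,z+.03),.034),"plate",circ(P,p[:2],.029,(z-.014,z-.005),.036))
    m=(P[:,2]>.025)&(P[:,2]<.038)&(abs(P[:,0]-.657)<.06)&(abs(P[:,1]+.077)<.06)
    print(m.sum(),cv2.minAreaRect((P[m][:,:2]*1000).astype(np.float32)))
    if c=="scene":cv2.imwrite("pics/s5.png",cv2.resize(im["color"][170:270,190:323],(800,600)))
E
```

```text
25.45 [ 0.6478 -0.0771  0.0917] [ 3.138 -0.     1.452] 0.0542 [-0.7  0.5 -3.1]
[0.0, -0.0021, 0.1377, 0.0012, -0.0, -0.0]
scene [ 0.6475783  -0.07721958  0.09137017] cup (array([ 0.64994219, -0.0763805 ]), 240, np.float64(0.0023571094955867774)) plate (array([ 0.64610716, -0.07806136]), 84, np.float64(0.0010428745868252235))
193 ((657.997802734375, -78.6832275390625), (91.58048248291016, 67.39404296875), 83.3055191040039)
top [ 0.64728945 -0.07729403  0.0910529 ] cup (None, 0, 0) plate (None, 0, 0)
0 ((0.0, 0.0), (0.0, 0.0), 0.0)
```

View pics/s5.png

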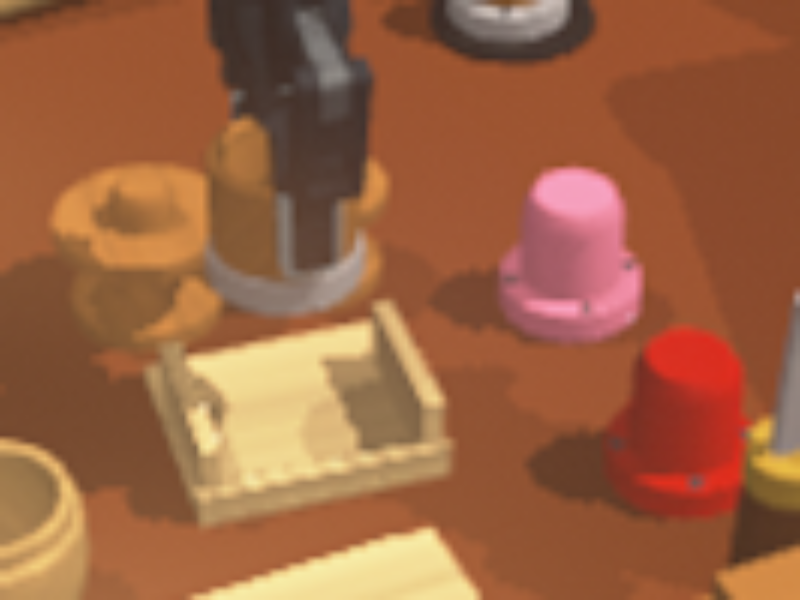

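The cup chuck hangs upright above the pocket of the empty bay. The plate fit agrees with the bay centre to within 2 mm, so I lower it.

Request:
apply_moves --deltas '[[[0, 0, 0.04, 0, 0, 0, -1], [0, 0, 0.08, 0, 0, 0, -1], [0, 0, 0.11, 0, 0, 0, -1], [0, 0, 0.122, 0, 0, 0, -1], [0, 0, 0.126, 0, 0, 0, -1]]]'

```text
time_s: 25.97
position: [0.6453, -0.0772, 0.0254]
tool_rot: [-3.139, -0.0, 1.451]
ft_force: [0.4, -0.6, -3.7]
width: 0.0541
finger_force: 64.7
```

Request:
apply_moves --deltas '[[[0, 0, 0.003, 0, 0, 0, -1], [0, 0, 0.006, 0, 0, 0, -1], [0, 0, 0.009, 0, 0, 0, -1], [0, 0, 0.012, 0, 0, 0, -1], [0, 0, 0.012, 0, 0, 0, -1]]]'

```text
time_s: 26.38
position: [0.6475, -0.0774, 0.0229]
tool_rot: [3.139, 0.0, 1.451]
ft_force: [-1.2, -0.1, 5.0]
width: 0.054
finger_force: 65.4
```

Request:
apply_moves --deltas '[[[0, 0, 0, 0, 0, 0, 0.5], [0, 0, 0, 0, 0, 0, 0.75], [0, 0, 0, 0, 0, 0, 0.75], [0, 0, 0, 0, 0, 0, 0.75], [0, 0, -0.03, 0, 0, 0, 0.75]]]'

```text
time_s: 26.8
position: [0.644, -0.0769, 0.0328]
tool_rot: [-3.136, -0.0, 1.452]
ft_force: [0.4, -0.0, 0.4]
width: 0.0748
finger_force: 0.0
```

Request:
apply_moves --deltas '[[[0, 0, -0.06, 0, 0, 0, 0.75], [0, 0, -0.12, 0, 0, 0, 0.75], [0, 0, -0.19, 0, 0, 0, 0.75], [0, 0, -0.26, 0, 0, 0, 0.75], [0, 0, -0.324, 0, 0, 0, 0.75]]]'

```text
time_s: 27.22
position: [0.6463, -0.0772, 0.1996]
tool_rot: [3.141, -0.0, 1.452]
ft_force: [1.3, -0.9, -0.1]
width: 0.0746
finger_force: 0.0
```

Request:
apply_moves --deltas '[[[-0.065, -0.031, 0, 0, 0, 0, 0.75], [-0.13, -0.062, 0, 0, 0, 0, 0.75], [-0.195, -0.093, 0, 0, 0, 0, 0.75], [-0.26, -0.124, 0, 0, 0, 0, 0.75], [-0.325, -0.155, 0, 0, 0, 0, 0.75]]]'

```text
time_s: 27.63
position: [0.549, -0.2304, 0.1976]
tool_rot: [3.141, 0.0, 1.452]
ft_force: [0.1, -0.3, -0.6]
width: 0.0746
finger_force: 0.0
```

Request:
apply_moves --deltas '[[[-0.065, -0.031, 0, 0, 0, 0, 0.75], [-0.13, -0.062, 0, 0, 0, 0, 0.75], [-0.195, -0.093, 0, 0, 0, 0, 0.75], [-0.26, -0.124, 0, 0, 0, 0, 0.75], [-0.28, -0.134, 0, 0, 0, 0, 0.75]]]'

```text
time_s: 28.05
position: [0.4641, -0.3641, 0.1975]
tool_rot: [-3.141, 0.002, 1.447]
ft_force: [0.4, -0.5, 0.2]
width: 0.0744
finger_force: 0.0
```

Request:
apply_moves --deltas '[[[0, 0, 0, 0, 0, 0, 0.75], [0, 0, 0, 0, 0, 0, 0.75], [0, 0, 0, 0, 0, 0, 0.75], [0, 0, 0, 0, 0, 0, 0.75], [0, 0, 0, 0, 0, 0, 0.75]]]'

```text
time_s: 28.47
position: [0.4676, -0.3592, 0.1974]
tool_rot: [-3.142, -0.0, 1.454]
ft_force: [0.1, 0.6, -0.5]
width: 0.0747
finger_force: 0.0
```

```bash
python3 go.py .468 -.361 .048 1.452
python3 - <<'E'
from fit import *
for c in ("scene","top"):
    im=robot.get_image(c);P=world(im).reshape(-1,3)
    m=(P[:,2]>.05)&(P[:,2]<.066)&(np.hypot(P[:,0]-.647,P[:,1]+.077)<.04)
    print(c,cv2.minEnclosingCircle((P[m][:,:2]*1000).astype(np.float32)),P[m][:,2].mean())
    print(circ(P,np.array([.467,-.361]),.0215,(.065,.081)),circ(P,np.array([.441,-.254]),.018,(.056,.068)))
    if c=="scene":cv2.imwrite("pics/s6.png",cv2.resize(im["color"][150:270,60:260],(800,480)))
E
```

```text
28.4667 [ 0.4676 -0.3592  0.1974] [-3.142 -0.     1.454] 0.0747 [ 0.1  0.6 -0.5]
[-0.0036, 0.0012, 0.2989, -0.0, -0.0001, 0.0005]
scene ((647.4539794921875, -78.32856750488281), 28.582340240478516) 0.05571332609553941
(array([ 0.46745199, -0.3606366 ]), 121, np.float64(0.0011752555398342407)) (array([ 0.44003719, -0.25362749]), 64, np.float64(0.0013458163095006464))
top ((646.049072265625, -78.07184600830078), 27.53577995300293) 0.057672628111981
(array([ 0.46865015, -0.36072559]), 34, np.float64(0.0005289295866003607)) (array([ 0.44071568, -0.25325766]), 12, np.float64(0.00031207298906836236))
```

View pics/s6.png

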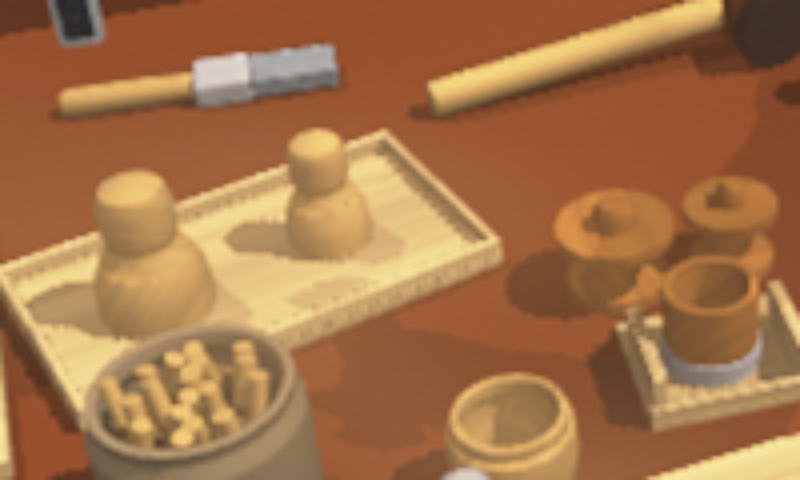

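The cup chuck sits in the bay at about (710,320) of the crop, and both tops stand in the tray. I fetch the large top.

Request:
apply_moves --deltas '[[[-0.002, 0.001, 0.065, 0, 0, 0, 0.75], [-0.002, 0.001, 0.13, 0, 0, 0, 0.75], [-0.002, 0.001, 0.195, 0, 0, 0, 0.75], [-0.002, 0.001, 0.26, 0, 0, 0, 0.75], [-0.002, 0.001, 0.298, 0, 0, 0, 0.75]]]'

```text
time_s: 28.98
position: [0.4658, -0.3595, 0.0452]
tool_rot: [-3.138, -0.002, 1.453]
ft_force: [-0.0, 1.0, 0.3]
width: 0.0751
finger_force: 0.0
```

Request:
apply_moves --deltas '[[[0, 0, 0, 0, 0, 0, 0.75], [0, 0, 0, 0, 0, 0, 0], [0, 0, 0, 0, 0, 0, -1], [0, 0, 0, 0, 0, 0, -1], [0, 0, 0, 0, 0, 0, -1]]]'

```text
time_s: 29.4
position: [0.4687, -0.3625, 0.0508]
tool_rot: [3.138, 0.002, 1.452]
ft_force: [-1.0, 0.4, 4.3]
width: 0.0415
finger_force: 61.0
```

Request:
apply_moves --deltas '[[[0, 0, 0, 0, 0, 0, -1], [0, 0, 0, 0, 0, 0, -1], [0, 0, 0, 0, 0, 0, -1], [0, 0, 0, 0, 0, 0, -1], [0, 0, 0, 0, 0, 0, -1]]]'

```text
time_s: 29.82
position: [0.4687, -0.3626, 0.0508]
tool_rot: [3.138, 0.002, 1.451]
ft_force: [-0.5, 0.1, 7.1]
width: 0.0414
finger_force: 61.2
```

```bash
python3 go.py .5535 -.1015 .23 1.452
```

```text
29.8167 [ 0.4687 -0.3626  0.0508] [3.138e+00 2.000e-03 1.451e+00] 0.0414 [-0.5  0.1  7.1]
[0.5378, 0.1076, -0.3591, 0.0013, 0.0007, -0.0002]
```

Request:
apply_moves --deltas '[[[0, 0, -0.03, 0, 0, 0, -1], [0, 0, -0.09, 0, 0, 0, -1], [0, 0, -0.16, 0, 0, 0, -1], [0, 0, -0.23, 0, 0, 0, -1], [0, 0, -0.298, 0, 0, 0, -1]]]'

```text
time_s: 30.23
position: [0.467, -0.3613, 0.1996]
tool_rot: [3.141, 0.0, 1.451]
ft_force: [0.4, -0.1, -1.0]
width: 0.0412
finger_force: 61.0
```

Request:
apply_moves --deltas '[[[0.03, 0.006, 0, 0, 0, 0, -1], [0.09, 0.018, 0, 0, 0, 0, -1], [0.15, 0.03, 0, 0, 0, 0, -1], [0.22, 0.044, 0, 0, 0, 0, -1], [0.29, 0.058, 0, 0, 0, 0, -1]]]'

```text
time_s: 30.65
position: [0.5133, -0.2196, 0.1976]
tool_rot: [3.141, 0.0, 1.45]
ft_force: [0.7, -0.1, -1.2]
width: 0.0415
finger_force: 61.0
```

Request:
apply_moves --deltas '[[[0.06, 0.012, 0, 0, 0, 0, -1], [0.12, 0.024, 0, 0, 0, 0, -1], [0.18, 0.036, 0, 0, 0, 0, -1], [0.22, 0.045, 0, 0, 0, 0, -1], [0.244, 0.05, 0, 0, 0, 0, -1]]]'

```text
time_s: 31.07
position: [0.5531, -0.1001, 0.1975]
tool_rot: [3.141, -0.001, 1.454]
ft_force: [-0.0, -0.2, -1.5]
width: 0.0415
finger_force: 61.0
```

Request:
apply_moves --deltas '[[[0, 0, 0, 0, 0, 0, -1], [0, 0, 0, 0, 0, 0, -1], [0, 0, 0.05, 0, 0, 0, -1], [0, 0, 0.1, 0, 0, 0, -1], [0, 0, 0.14, 0, 0, 0, -1]]]'

```text
time_s: 31.48
position: [0.5519, -0.1043, 0.1264]
tool_rot: [-3.141, 0.001, 1.449]
ft_force: [-0.6, 0.6, -1.9]
width: 0.0415
finger_force: 61.1
```

Request:
apply_moves --deltas '[[[0, 0, 0, 0, 0, 0, -1], [0, 0, 0, 0, 0, 0, -1], [0, 0, 0, 0, 0, 0, -1], [0, 0, 0, 0, 0, 0, -1], [0, 0, 0, 0, 0, 0, -1]]]'

```text
time_s: 31.9
position: [0.5537, -0.1033, 0.1291]
tool_rot: [3.139, 0.0, 1.451]
ft_force: [-0.9, 0.6, -1.2]
width: 0.0415
finger_force: 61.0
```

```bash
python3 go.py .5535 -.1035 .09 1.452
python3 - <<'E'
from fit import *
im=robot.get_image("scene");P=world(im).reshape(-1,3);p=np.array(robot.state()["position"]);z=p[2]
print(p,circ(P,p[:2]+[0,.002],.033,(z-.042,z-.032)))
for a in range(-52,-30,3):
    b=P[(np.hypot(*(P[:,:2]-p[:2]).T)<.045)&(abs(P[:,2]-z-a/1000)<.0015)];print(a,len(b))
E
```

```text
31.9 [ 0.5537 -0.1033  0.1291] [3.139 0.    1.451] 0.0415 [-0.9  0.6 -1.2]
[-0.0004, -0.0007, 0.0782, 0.001, 0.0001, -0.0003]
[ 0.55355831 -0.10316169  0.12889366] (array([ 0.55216364, -0.10167913]), 98, np.float64(0.0010659475142961597))
-52 0
-49 0
-46 0
-43 24
-40 31
-37 31
-34 29
-31 30
```

Request:
apply_moves --deltas '[[[0, 0, 0.02, 0, 0, 0, -1], [0, 0, 0.04, 0, 0, 0, -1], [0, 0, 0.055, 0, 0, 0, -1], [0, 0, 0.065, 0, 0, 0, -1], [0, 0, 0.07, 0, 0, 0, -1]]]'

```text
time_s: 32.37
position: [0.5514, -0.1025, 0.0908]
tool_rot: [-3.139, -0.0, 1.452]
ft_force: [-0.2, 0.0, -1.1]
width: 0.0414
finger_force: 61.0
```

Request:
apply_moves --deltas '[[[0, 0, 0.002, 0, 0, 0, -1], [0, 0, 0.004, 0, 0, 0, -1], [0, 0, 0.007, 0, 0, 0, -1], [0, 0, 0.01, 0, 0, 0, -1], [0, 0, 0.01, 0, 0, 0, -1]]]'

```text
time_s: 32.78
position: [0.5527, -0.1026, 0.0898]
tool_rot: [3.14, -0.0, 1.452]
ft_force: [-4.9, 1.1, 11.1]
width: 0.0412
finger_force: 62.1
```

Request:
apply_moves --deltas '[[[0, 0, 0, 0, 0, 0, 0.4], [0, 0, 0, 0, 0, 0, 0.6], [0, 0, 0, 0, 0, 0, 0.6], [0, 0, 0, 0, 0, 0, 0.6], [0, 0, -0.03, 0, 0, 0, 0.6]]]'

```text
time_s: 33.2
position: [0.5504, -0.1024, 0.0999]
tool_rot: [-3.136, -0.0, 1.451]
ft_force: [-0.6, -0.2, 0.0]
width: 0.0683
finger_force: 0.0
```

Request:
apply_moves --deltas '[[[0, 0, -0.05, 0, 0, 0, 0.6], [0, 0, -0.1, 0, 0, 0, 0.6], [0, 0, -0.15, 0, 0, 0, 0.6], [0, 0, -0.19, 0, 0, 0, 0.6], [0, 0, -0.19, 0, 0, 0, 0.6]]]'

```text
time_s: 33.62
position: [0.5554, -0.1033, 0.2019]
tool_rot: [3.134, 0.001, 1.452]
ft_force: [0.8, -1.1, -0.9]
width: 0.0683
finger_force: 0.0
```

Request:
apply_moves --deltas '[[[-0.065, -0.037, 0, 0, 0, 0, 0.6], [-0.13, -0.074, 0, 0, 0, 0, 0.6], [-0.195, -0.111, 0, 0, 0, 0, 0.6], [-0.26, -0.148, 0, 0, 0, 0, 0.6], [-0.326, -0.186, 0, 0, 0, 0, 0.6]]]'

```text
time_s: 34.03
position: [0.4394, -0.2543, 0.1965]
tool_rot: [-3.141, -0.0, 1.452]
ft_force: [0.8, -0.3, -0.1]
width: 0.0682
finger_force: 0.0
```

Request:
apply_moves --deltas '[[[0, 0, 0, 0, 0, 0, 0.6], [0, 0, 0, 0, 0, 0, 0.6], [0, 0, 0, 0, 0, 0, 0.6], [0, 0, 0, 0, 0, 0, 0.6], [0, 0, 0, 0, 0, 0, 0.6]]]'

```text
time_s: 34.45
position: [0.4416, -0.2525, 0.1972]
tool_rot: [-3.141, -0.0, 1.453]
ft_force: [-0.5, 0.0, 0.3]
width: 0.0685
finger_force: 0.0
```

```bash
python3 go.py .441 -.2535 .037 1.452
python3 - <<'E'
from fit import *
im=robot.get_image("scene");P=world(im).reshape(-1,3)
print(circ(P,np.array([.552,-.102]),.0215,(.104,.120)),circ(P,np.array([.552,-.102]),.033,(.047,.056)),circ(P,np.array([.441,-.254]),.018,(.056,.068)))
E
```

```text
34.45 [ 0.4416 -0.2525  0.1972] [-3.141 -0.     1.453] 0.0685 [-0.5  0.   0.3]
[-0.0021, -0.0008, 0.3204, -0.0001, -0.0001, 0.0005]
(array([ 0.55108871, -0.10113101]), 105, np.float64(0.00112600711903276)) (array([ 0.55115508, -0.10109835]), 90, np.float64(0.0017590253095868438)) (array([ 0.44002409, -0.25309403]), 66, np.float64(0.001501898897901376))
```

Request:
apply_moves --deltas '[[[-0.001, 0, 0.065, 0, 0, 0, 0.6], [-0.001, 0, 0.13, 0, 0, 0, 0.6], [-0.001, 0, 0.2, 0, 0, 0, 0.6], [-0.001, 0, 0.27, 0, 0, 0, 0.6], [-0.001, 0, 0.319, 0, 0, 0, 0.6]]]'

```text
time_s: 34.92
position: [0.4401, -0.2524, 0.0354]
tool_rot: [-3.139, -0.001, 1.453]
ft_force: [-0.3, -1.2, -0.2]
width: 0.0684
finger_force: 0.0
```

Request:
apply_moves --deltas '[[[0, 0, 0, 0, 0, 0, 0.6], [0, 0, 0, 0, 0, 0, 0], [0, 0, 0, 0, 0, 0, -1], [0, 0, 0, 0, 0, 0, -1], [0, 0, 0, 0, 0, 0, -1]]]'

```text
time_s: 35.33
position: [0.4428, -0.2549, 0.0402]
tool_rot: [3.137, 0.002, 1.452]
ft_force: [-0.2, 0.6, 2.8]
width: 0.0343
finger_force: 57.2
```

Request:
apply_moves --deltas '[[[0, 0, 0, 0, 0, 0, -1], [0, 0, 0, 0, 0, 0, -1], [0, 0, 0, 0, 0, 0, -1], [0, 0, 0, 0, 0, 0, -1], [0, 0, 0, 0, 0, 0, -1]]]'

```text
time_s: 35.75
position: [0.4428, -0.2549, 0.0401]
tool_rot: [3.137, 0.001, 1.452]
ft_force: [0.1, 1.5, 6.8]
width: 0.0344
finger_force: 57.6
```

```bash
python3 go.py .562 -.03 .2 1.452
```

```text
35.75 [ 0.4428 -0.2549  0.0401] [3.137e+00 1.000e-03 1.452e+00] 0.0344 [0.1 1.5 6.8]
[0.4746, 0.1847, -0.3194, 0.0015, 0.0004, -0.0001]
```

Request:
apply_moves --deltas '[[[0, 0, -0.04, 0, 0, 0, -1], [0, 0, -0.1, 0, 0, 0, -1], [0, 0, -0.17, 0, 0, 0, -1], [0, 0, -0.24, 0, 0, 0, -1], [0, 0, -0.32, 0, 0, 0, -1]]]'

```text
time_s: 36.17
position: [0.4398, -0.2536, 0.1995]
tool_rot: [-3.141, -0.0, 1.451]
ft_force: [1.5, -1.1, -0.3]
width: 0.0347
finger_force: 57.1
```

Request:
apply_moves --deltas '[[[0.03, 0.012, 0, 0, 0, 0, -1], [0.08, 0.031, 0, 0, 0, 0, -1], [0.14, 0.055, 0, 0, 0, 0, -1], [0.2, 0.078, 0, 0, 0, 0, -1], [0.26, 0.101, 0, 0, 0, 0, -1]]]'

```text
time_s: 36.58
position: [0.5069, -0.1301, 0.1989]
tool_rot: [3.14, 0.0, 1.45]
ft_force: [-0.2, -0.3, -0.8]
width: 0.034
finger_force: 57.1
```

Request:
apply_moves --deltas '[[[0.06, 0.024, 0, 0, 0, 0, -1], [0.12, 0.047, 0, 0, 0, 0, -1], [0.17, 0.066, 0, 0, 0, 0, -1], [0.2, 0.078, 0, 0, 0, 0, -1], [0.212, 0.083, 0, 0, 0, 0, -1]]]'

```text
time_s: 37.0
position: [0.5614, -0.0285, 0.1985]
tool_rot: [3.14, -0.001, 1.454]
ft_force: [-0.3, 0.6, -0.4]
width: 0.0341
finger_force: 57.1
```

Request:
apply_moves --deltas '[[[0, 0, 0, 0, 0, 0, -1], [0, 0, 0, 0, 0, 0, -1], [0, 0, 0.05, 0, 0, 0, -1], [0, 0, 0.1, 0, 0, 0, -1], [0, 0, 0.14, 0, 0, 0, -1]]]'

```text
time_s: 37.42
position: [0.5592, -0.0322, 0.1272]
tool_rot: [-3.141, 0.001, 1.449]
ft_force: [-0.8, 0.5, -0.7]
width: 0.0342
finger_force: 57.1
```

Request:
apply_moves --deltas '[[[0, 0, 0.01, 0, 0, 0, -1], [0, 0, 0.02, 0, 0, 0, -1], [0, 0, 0.02, 0, 0, 0, -1], [0, 0, 0.02, 0, 0, 0, -1], [0, 0, 0.02, 0, 0, 0, -1]]]'

```text
time_s: 37.83
position: [0.5612, -0.031, 0.1194]
tool_rot: [3.139, -0.0, 1.451]
ft_force: [0.0, -0.1, 0.3]
width: 0.0343
finger_force: 57.1
```

```bash
python3 go.py .562 -.0315 .079 1.452
python3 - <<'E'
from fit import *
im=robot.get_image("scene");P=world(im).reshape(-1,3);p=np.array(robot.state()["position"]);z=p[2]
print(p,circ(P,p[:2]+[0,.0015],.026,(z-.032,z-.025)))
E
```

```text
37.8333 [ 0.5612 -0.031   0.1194] [ 3.139 -0.     1.451] 0.0343 [ 0.  -0.1  0.3]
[-0.0007, 0.0014, 0.0808, 0.0008, -0.0, -0.0003]
[ 0.56123954 -0.03088829  0.11936013] (array([ 0.56000651, -0.02977217]), 53, np.float64(0.0010835811842078455))
```

Request:
apply_moves --deltas '[[[0, 0.001, 0.02, 0, 0, 0, -1], [0, 0.002, 0.04, 0, 0, 0, -1], [0, 0.002, 0.057, 0, 0, 0, -1], [0, 0.002, 0.068, 0, 0, 0, -1], [0, 0.002, 0.073, 0, 0, 0, -1]]]'

```text
time_s: 38.3
position: [0.5599, -0.0306, 0.0797]
tool_rot: [-3.139, 0.0, 1.452]
ft_force: [0.3, -0.1, -0.4]
width: 0.0345
finger_force: 57.1
```

Request:
apply_moves --deltas '[[[0, 0, 0.002, 0, 0, 0, -1], [0, 0, 0.004, 0, 0, 0, -1], [0, 0, 0.007, 0, 0, 0, -1], [0, 0, 0.01, 0, 0, 0, -1], [0, 0, 0.01, 0, 0, 0, -1]]]'

```text
time_s: 38.72
position: [0.5609, -0.0307, 0.0791]
tool_rot: [3.141, -0.0, 1.452]
ft_force: [-6.4, 1.0, 15.3]
width: 0.0345
finger_force: 59.3
```

Seated. I release, lift away, retreat to -x and check.

Request:
apply_moves --deltas '[[[0, 0, 0, 0, 0, 0, 0.3], [0, 0, 0, 0, 0, 0, 0.5], [0, 0, 0, 0, 0, 0, 0.5], [0, 0, 0, 0, 0, 0, 0.5], [0, 0, -0.03, 0, 0, 0, 0.5]]]'

```text
time_s: 39.13
position: [0.5589, -0.0307, 0.0889]
tool_rot: [-3.136, 0.0, 1.451]
ft_force: [-1.0, 0.3, -0.7]
width: 0.0637
finger_force: 0.0
```

Request:
apply_moves --deltas '[[[0, 0, -0.05, 0, 0, 0, 0.5], [0, 0, -0.1, 0, 0, 0, 0.5], [0, 0, -0.16, 0, 0, 0, 0.5], [0, 0, -0.22, 0, 0, 0, 0.5], [0, 0, -0.26, 0, 0, 0, 0.5]]]'

```text
time_s: 39.55
position: [0.5621, -0.0309, 0.2242]
tool_rot: [3.139, -0.0, 1.451]
ft_force: [0.1, 0.1, -0.1]
width: 0.0639
finger_force: 0.0
```

Request:
apply_moves --deltas '[[[0, -0.06, 0, 0, 0, 0, 0.5], [0, -0.12, 0, 0, 0, 0, 0.5], [0, -0.18, 0, 0, 0, 0, 0.5], [0, -0.24, 0, 0, 0, 0, 0.5], [0, -0.3, 0, 0, 0, 0, 0.5]]]'

```text
time_s: 39.97
position: [0.4109, -0.0128, 0.2212]
tool_rot: [-3.141, -0.0, 1.451]
ft_force: [0.7, -0.2, 0.4]
width: 0.0637
finger_force: 0.0
```

Request:
apply_moves --deltas '[[[0, 0, 0, 0, 0, 0, 0.5], [0, 0, 0, 0, 0, 0, 0.5], [0, 0, 0, 0, 0, 0, 0.5], [0, 0, 0, 0, 0, 0, 0.5], [0, 0, 0, 0, 0, 0, 0.5]]]'

```text
time_s: 40.38
position: [0.4136, -0.013, 0.2215]
tool_rot: [3.141, -0.0, 1.451]
ft_force: [0.6, 0.8, 0.4]
width: 0.0643
finger_force: 0.0
```

Run:
```python
from fit import *
im=robot.get_image("scene");P=world(im).reshape(-1,3)
cv2.imwrite("pics/s7.png",cv2.resize(im["color"][120:280,90:303],(800,600)))
for n,c,r,z in (("L",(.552,-.102),.0215,(.104,.120)),("Lr",(.552,-.102),.033,(.047,.056)),("S",(.561,-.029),.018,(.095,.108)),("Sr",(.561,-.029),.026,(.047,.054)),("nose",(.411,.132),.0205,(.025,.05))):
    print(n,circ(P,np.array(c),r,z))
m=(P[:,2]>.05)&(P[:,2]<.066)&(np.hypot(P[:,0]-.647,P[:,1]+.077)<.04);print(cv2.minEnclosingCircle((P[m][:,:2]*1000).astype(np.float32)),robot.state()["time_s"])
```

```text
L (array([ 0.55096264, -0.10069525]), 103, np.float64(0.0011219961886255697))
Lr (array([ 0.5512022 , -0.10085993]), 86, np.float64(0.0015992096449931252))
S (array([ 0.55969198, -0.02971782]), 69, np.float64(0.0013043361890169402))
Sr (array([ 0.55937735, -0.02959626]), 51, np.float64(0.0012162207195481143))
nose (array([0.41066021, 0.13180441]), 113, np.float64(0.0016351825443517826))
((647.5615844726562, -77.92537689208984), 28.457239151000977) 40.4333
```

View pics/s7.png

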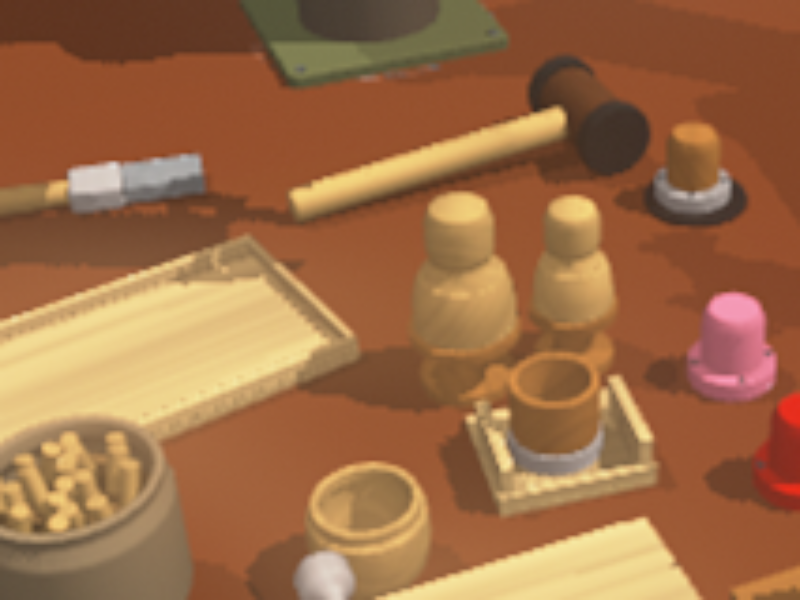

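The picture shows both tops seated on their stands at about (460,290) and (573,280). The cup chuck is in the bay at (555,415), the nose chuck is on the pad at (692,170), and the crock is upright. I hand in.

```bash
python3 -c "
from bench import robot
print(robot.hand_in())"
```

```text
the job is handed in; nothing more can be done
None
```

The changeover is done and handed in at about 40 s: nose chuck on the pad (about 2–3 mm off its middle), cup chuck in the bay, both doll tops back on their own stands, and the crock still upright.

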